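# Clip the mill's shafts and release the lock pin

### The job

The rolling mill's side frame lies on the jeweller's bench with three grooved shaft ends standing out of it: fit every spring clip from the bench onto a shaft of its own (any clip, any shaft), by laying it flat on the frame beside the shaft and pushing it sideways into the groove with the held fork tool until it snaps fully home - never push a clip on with the fingers. Only when all the clips are on, draw the lock pin out of its bore and park it upright in the side notch, its collar resting on the ear. Leave the fork standing upright in its wooden tray, and do not disturb the jar, the ring stake and the graver.

Things in the scene. Friction and masses are not known exactly. Their poses are not given: they have to be found in the camera images.
- frame: fixed grey casting lying flat, 120 mm (x) by 335 mm (y -155 to +180), flat steel top 30 mm above the bench; origin on the bench, z up, -x side towards the robot. Three shaft ends stand on it (x +12, y -105, -15, +75 mm); at its +y end a 40 mm square boss, 70 mm above the bench, with the lock pin's bore, and beyond that, level with the boss, an 8 mm thick ear with the parking notch
- groove1 (a point): on the axis of shaft 1 at the flat top's level = lower edge of the groove; axes as the frame's. Groove core 14 mm in diameter, 8 mm high; over it an 18 mm head up to 20 mm above the flat top: a clip enters only sideways, sliding on the flat top. Its tips meet the core at 13 mm from the axis, spread under 8 to 15 N and snap shut; then its origin is within 1.5 mm of the axis
- groove2 (a point): on the axis of shaft 2 at the flat top's level = lower edge of the groove; axes as the frame's. Groove core 14 mm in diameter, 8 mm high; over it an 18 mm head up to 20 mm above the flat top: a clip enters only sideways, sliding on the flat top. Its tips meet the core at 13 mm from the axis, spread under 8 to 15 N and snap shut; then its origin is within 1.5 mm of the axis
- groove3 (a point): on the axis of shaft 3 at the flat top's level = lower edge of the groove; axes as the frame's. Groove core 14 mm in diameter, 8 mm high; over it an 18 mm head up to 20 mm above the flat top: a clip enters only sideways, sliding on the flat top. Its tips meet the core at 13 mm from the axis, spread under 8 to 15 N and snap shut; then its origin is within 1.5 mm of the axis
- bore (a point): centre of the mouth of the lock pin's bore on the boss's top (70 mm above the bench), 11.5 mm wide, 38 mm deep; axes as the frame's
- notch (a point): where the parked pin's axis stands, at the ear's top (70 mm above the bench), 41.5 mm to the +y side of the bore; notch 13 mm wide (y), open to the frame's -x (mouth 20 mm from here), closed 7 mm beyond this point; free below the ear down to the bench; axes as the frame's
- pin: steel lock pin, upright in the bore at the start: shank 10 mm in diameter (last 5 mm: 6 mm) down to 35 mm below its origin, collar 26 mm in diameter, 4 thick, above it a dark round knob 18 mm in diameter, 4 to 28 mm above the origin. Origin at the centre of the collar's underside, z up. 60 g, loose in the bore
- clip1: steel spring clip lying flat, 34 mm wide, 30 long, 6 thick: solid back bar (x -20 to -8 mm, y +-17) and two sprung jaws reaching forward (y +-12.3, round tips ending at x +10, 10 mm gap between them). Origin on the underside, centre of the seat between the jaws, on the shaft's axis when fitted; +x out of the open mouth, z up. Grip the bar's two ends (x -14). 26 g. May be absent
- clip2: steel spring clip lying flat, 34 mm wide, 30 long, 6 thick: solid back bar (x -20 to -8 mm, y +-17) and two sprung jaws reaching forward (y +-12.3, round tips ending at x +10, 10 mm gap between them). Origin on the underside, centre of the seat between the jaws, on the shaft's axis when fitted; +x out of the open mouth, z up. Grip the bar's two ends (x -14). 26 g. May be absent
- clip3: steel spring clip lying flat, 34 mm wide, 30 long, 6 thick: solid back bar (x -20 to -8 mm, y +-17) and two sprung jaws reaching forward (y +-12.3, round tips ending at x +10, 10 mm gap between them). Origin on the underside, centre of the seat between the jaws, on the shaft's axis when fitted; +x out of the open mouth, z up. Grip the bar's two ends (x -14). 26 g. May be absent
- mat: thin green cutting mat 135 x 300 mm lying on the bench, look only; the clips start on it. Origin at its middle, long side along its y
- tray: fixed shallow wooden tray 120 x 110 mm, rim 12 mm high and 5 mm thick, floor 4 mm above the bench, where the fork stands. Origin on the bench under its middle, long side along its x
- tray_in (a point): centre of the tray's floor, 4 mm above the bench
- fork: upright fork tool: wooden handle 24 mm square, 25 to 90 mm above the underside, on a steel foot 9 mm thick (x, y +-26, +-25 mm) with two prongs (5 mm wide, at y +-22.5, to x +37). The 40 mm gap between them takes a clip's back; the face there, at x +26, pushes it. Origin at the underside below the handle, +x to the prongs, z up. 160 g, stands stably on its foot
- jar: bystander: amber glass jar with a black cap, 44 mm in diameter, 75 mm high; origin under its middle
- stake: bystander: steel ring stake, slim cone 85 mm high on a 56 mm disc foot; origin under its middle
- graver: bystander: wood-handled graver 150 mm long lying on the bench beyond the frame; origin under its middle

How it is judged:
On the way, in this order (a step that is already met when the one before it is completed fails the run):
1. every clip is snapped into a shaft's groove ((distance between clip1 and groove1 below 0.005 m or distance between clip1 and groove2 below 0.005 m or distance between clip1 and groove3 below 0.005 m) and (distance between clip2 and groove1 below 0.005 m or distance between clip2 and groove2 below 0.005 m or distance between clip2 and groove3 below 0.005 m) and (distance between clip3 and groove1 below 0.005 m or distance between clip3 and groove2 below 0.005 m or distance between clip3 and groove3 below 0.005 m)), for 0.2 s.
2. the lock pin is drawn out of its bore (z of pin in the frame of bore above 0.03 m), for 0.05 s.
3. the lock pin is parked in the side notch (horizontal distance between pin and notch below 0.012 m and distance between pin and notch below 0.0135 m and angle between pin's own z axis and vertical below 0.12 rad), for 0.2 s.
At the end, for the whole second after the job is handed in: Each clip's origin is within 5 mm of a groove's point on a shaft's axis (snapped in); the pin's axis is within 12 mm of the notch point, its collar on the ear, upright within 0.12 rad; the fork stands on the tray's floor within 35 mm of its middle, upright within 0.1 rad; all at rest (all of step 1 and all of step 3 and horizontal distance between fork and tray_in below 0.035 m and angle between fork's own z axis and vertical below 0.1 rad and height (world z) of fork between 0.001 and 0.01 m and linear speed of each of clip1, clip2, clip3, pin, fork below 0.02 m/s); the robot touches nothing.
It fails at once if the fingers press on a clip that is on its way into a groove (within 11 mm of the shaft's axis) ((contact force between the fingers and clip1 above 1 N and distance between clip1 and groove1 below 0.011 m) or (contact force between the fingers and clip1 above 1 N and distance between clip1 and groove2 below 0.011 m) or (contact force between the fingers and clip1 above 1 N and distance between clip1 and groove3 below 0.011 m) or (contact force between the fingers and clip2 above 1 N and distance between clip2 and groove1 below 0.011 m) or (contact force between the fingers and clip2 above 1 N and distance between clip2 and groove2 below 0.011 m) or (contact force between the fingers and clip2 above 1 N and distance between clip2 and groove3 below 0.011 m) or (contact force between the fingers and clip3 above 1 N and distance between clip3 and groove1 below 0.011 m) or (contact force between the fingers and clip3 above 1 N and distance between clip3 and groove2 below 0.011 m) or (contact force between the fingers and clip3 above 1 N and distance between clip3 and groove3 below 0.011 m)).
It fails at once if a bystander is moved more than 3 cm (distance of any of jar, stake, graver from where it was at the start of the episode above 0.03 m).
It fails at once if the jar or the ring stake is knocked over (angle between any of jar, stake's own z axis and vertical above 0.6 rad).
Of clip1, clip2, clip3 only 2 to 3 are there at a start; the rules pass over those that are not, and their reading is None.
At some moment in a run one of clip1, clip2, clip3 may be knocked a few centimetres aside while the robot is not near it.
It also fails if it takes over 210 s, if anything falls off the work surface, if the arm or the gripper's body presses on something with over 40 N, if the wrist force passes 120 N, or if a joint passes its speed limit or range.

### The arm

A 7-joint arm with a two-finger parallel gripper is mounted at the origin on the work surface. World frame = base frame: x ahead of the robot, y to its left, z up, the work surface at z = 0. Lengths are in m, angles in rad, forces in N, time in s.
With the tool pointing down it reaches from about 0.4 to 0.85 m from the base axis. Payload 4.5 kg.
Tool frame: the origin (TCP) lies midway between the tips of the shut fingers; the grasp point (between the pads) lies 19 mm behind it; x points along the fingers, y is the direction in which the jaws open and shut, and the axes are right-handed (so a half turn about x gives the same grasp; the last joint's range is limited). The gripper opens to 88 mm and grips with 3 to 60 N. Pads are 18 mm wide; open, the fingers measure 123 mm over their backs; the gripper's body (75 mm by 187 mm) begins 45 mm behind the grasp point.
Start: joints at [1.32, 0.689, -0.195, 1.565, 0.157, 0.902, -0.215], TCP at [0.176, -0.6, 0.239] pointing down, gripper open.
Joint ranges: [-3.01, 3.01], [-0.46, 2.08], [-1.47, 1.51], [0.13, 2.56], [-1, 4.14], [0.04, 2.09], [-2.66, 2.66]. Speed limits (rad/s): [2.57, 2.57, 3.14, 3.14, 3.14, 3.14, 3.14].

### API

Orientations are given as [roll, pitch, yaw] about the fixed x, y, z axes, in that order (R = Rz(yaw) Ry(pitch) Rx(roll)).
In Python, from rig import bot, grab_frame, ticket, find_in, silhouettes gives the robot as it stands.
- The arm moves only by the shell command python3 -m pendant 'ROWS' [FORCE]. ROWS is JSON, one flat list of numbers, 7 for each row, row after row: the shift along the tool's x, y, z in cm, then the turn, a rotation vector about the tool's x, y, z in degrees, then the closure, from 0 (fully open) to 1 (shut). A call has 1 to 12 rows; each row is the pose to reach, as a shift and turn from the pose commanded when the call began, along the tool's axes at that moment; what a row does not reach only later rows make up. A row lasts 1/12 s, in which the tool goes at most 41.7 mm and 7.16 degrees, less where a joint would pass 70% of its speed; a pose out of reach is approached as far as the arm can. A call with a gripper value outside its range is refused whole. The fingers move at their own pace and stop on an object; FORCE is the grip in N (left out, the last holds). Time passes only in rows, so rows that repeat a pose let the fingers close. It gives the time, the measured TCP pose, the force and the opening at its end, in the units of the state.
- bot.observe(): the state, without advancing time (a new reading comes with each control period).
- grab_frame(name): name is "scene" or "side" or "wrist"; returns a dict with "img" (480x640x3 uint8, blue, green, red), "camera_matrix" (3x3 intrinsics, pixels), "dist" ([k1, k2, p1, p2, k3] as OpenCV has them; the pictures are not rectified), "rvec" (rotation vector, rad) and "tvec" (3), from world to camera coordinates, as OpenCV has them; the wrist camera has in their place "T_tool_cam" (4x4, takes a point from camera to tool coordinates, whose origin is the TCP and whose axes are the tool frame's). Camera axes: x right, y down, z forward; pixel columns grow to the right and rows downward; lengths in m; the calibration is good to about 2 mm. A picture is of the moment at which its call begins: read the wrist's pose just before it. There is no depth.
- ticket.finish_job(): hands the job in, once; it reports no verdict.
Trained networks look in the newest picture that a camera, given by its name, has taken for a name from the list of things; names that differ only in an ending like _2 or _b are one class to them, and where a whole thing is asked for, a point or a joint stands for the part that bears it (a point fixed in the world has none). Each returns a list of dicts, best first, with "conf" (0 to 1); they miss things now and then, are a little off and sometimes report something else, mostly with a low value. They report only what shows in the picture. A call takes as long as a camera call.
- find_in(query, camera): "extent" ([left, top, width, height] in pixels, round what is visible of it).
- silhouettes(query, camera): "region" (480x640 bool, what is visible of it) and "extent" ([left, top, width, height] in pixels, round what is visible of it).
The state is a dict: "clock": time; "qpos": joint angles; "joint_vel": joint speeds; "tau": joint torques, N m; "position": TCP position; "tcp_rot": TCP orientation; "contact_force": force on the tool from outside, world axes, zero at the start; "wrist_torque": the same for the moment, N m; "gripper_width": finger opening in m.
Only numpy, scipy, OpenCV 4.12 (cv2) and the standard library are available. Lean on these libraries where they do the work, as an engineer would, in place of code of your own. Each camera call takes 0.05 s, during which the arm holds its last target. There are 200 camera calls.

## Working session

There is one attempt and no reset: what is moved stays moved. The work goes in short steps, Python scripts to look and compute and a shell command to move; the robot and the scene stay as the last step left them, time stands still between calls to the robot, and variables do not carry over. Pictures are saved under pics/ and viewed, about 12 in all and at most 16, crops included, and the job is handed in when it is done.

```bash
ls; mkdir -p pics
python3 - <<'E'
from rig import bot, grab_frame, find_in, silhouettes
import cv2,numpy as np
s=bot.observe();print({k:np.round(v,3) for k,v in s.items()})
for c in ["scene","side","wrist"]:
    f=grab_frame(c);cv2.imwrite(f"pics/{c}0.png",f["img"])
    if c!="wrist":
        R=cv2.Rodrigues(np.array(f["rvec"]))[0];print(c,"campos",-R.T@np.array(f["tvec"]).ravel(),f["camera_matrix"],f["dist"])
    else: print(f["T_tool_cam"],f["camera_matrix"])
    for q in ["clip1","pin","fork","tray","frame","mat","jar","stake","graver"]:
        print(c,q,[(np.round(d["extent"]).tolist(),round(d["conf"],2)) for d in find_in(q,c)])
E
```

```text
pics
{'clock': np.float64(0.0), 'qpos': array([ 1.32 ,  0.69 , -0.194,  1.566,  0.157,  0.903, -0.215]), 'joint_vel': array([ 0.   ,  0.001,  0.   ,  0.001, -0.001, -0.002, -0.001]), 'tau': array([ 1.0000e-03, -5.2756e+01, -1.2660e+00, -1.5343e+01, -5.3000e-02,
        7.0000e-03,  0.0000e+00]), 'position': array([ 0.175, -0.599,  0.238]), 'tcp_rot': array([-1.493,  1.569,  1.933]), 'contact_force': array([ 0.376, -1.042,  0.016]), 'wrist_torque': array([0.055, 0.018, 0.002]), 'gripper_width': np.float64(0.088)}
scene campos [ 1.09092725 -0.56281079  0.87586332] [[568.00380112   0.         328.15558293]
 [  0.         568.00380112 243.97860193]
 [  0.           0.           1.        ]] [0.03427976 0.         0.         0.         0.        ]
scene clip1 [([172.0, 293.0, 20.0, 21.0], 0.64), ([247.0, 206.0, 157.0, 158.0], 0.62)]
scene pin [([242.0, 207.0, 158.0, 156.0], 0.73), ([366.0, 211.0, 12.0, 21.0], 0.61)]
scene fork [([308.0, 164.0, 33.0, 47.0], 0.94)]
scene tray [([295.0, 177.0, 69.0, 45.0], 0.61)]
scene frame [([241.0, 205.0, 158.0, 160.0], 0.61)]
scene mat [([136.0, 227.0, 1
[... 868 characters left out ...]
e jar [([256.0, 387.0, 33.0, 46.0], 0.98)]
side stake [([344.0, 137.0, 20.0, 33.0], 0.77)]
side graver [([201.0, 244.0, 64.0, 22.0], 0.91), ([261.0, 192.0, 92.0, 130.0], 0.53)]
[[-2.98085877e-04 -2.92234191e-01  9.56346741e-01 -1.45102080e-01]
 [ 9.99999478e-01  8.47962012e-04  5.70806791e-04 -7.89047665e-04]
 [-9.77754967e-04  9.56346411e-01  2.92233786e-01 -7.47373084e-02]
 [ 0.00000000e+00  0.00000000e+00  0.00000000e+00  1.00000000e+00]] [[368.98747545   0.         323.16010931]
 [  0.         368.98747545 238.03358399]
 [  0.           0.           1.        ]]
wrist clip1 []
wrist pin []
wrist fork []
wrist tray []
wrist frame []
wrist mat []
wrist jar []
wrist stake []
wrist graver []
```

Run:
```python
import cv2
a=cv2.imread("pics/scene0.png")[140:430,120:460];b=cv2.imread("pics/side0.png")[120:450,180:460]
cv2.imwrite("pics/a.png",cv2.resize(a,None,fx=2,fy=2,interpolation=3)[:600,:800]);cv2.imwrite("pics/b.png",cv2.resize(b,None,fx=1.8,fy=1.8,interpolation=3))
```

```text
(no output)
```

View pics/a.png

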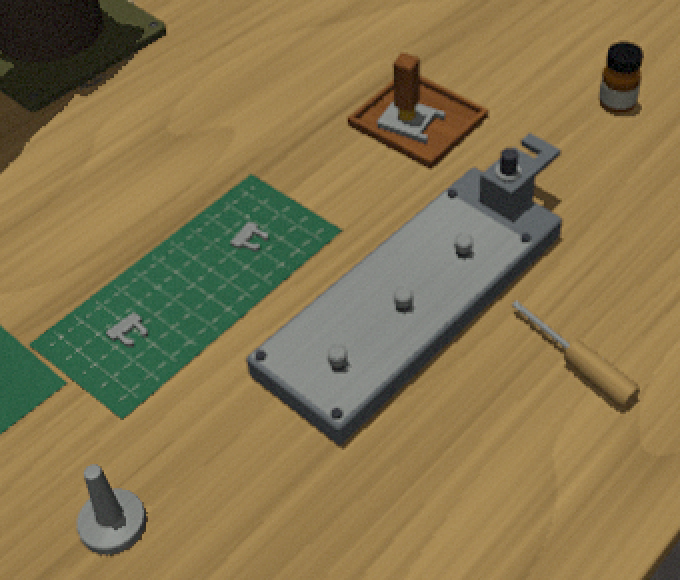

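View pics/b.png

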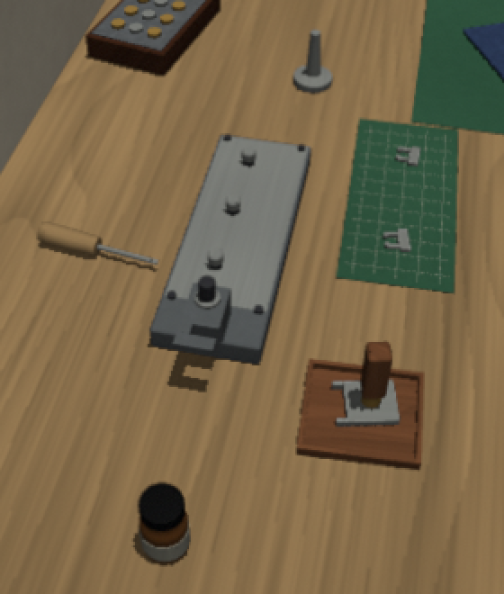

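The two clips show on the mat: scene crop (250,236) and (127,328). The third clip seems to be absent. The fork is in the tray at (405,90), the pin in the boss at (510,165), and the shaft heads at (464,240), (403,295) and (337,355). The side view agrees. Next I'll write helpers and coarse poses.

```bash
cat > h.py <<'E'
import numpy as np, cv2
from scipy.spatial.transform import Rotation as Ro
from scipy.optimize import least_squares
from rig import bot, grab_frame, find_in, silhouettes
def tool():
    s=bot.observe(); return np.array(s["position"]),Ro.from_euler('xyz',s["tcp_rot"])
def cam(name,save=None):
    p,R=tool(); f=grab_frame(name)
    if save: cv2.imwrite(save,f["img"])
    K=np.array(f["camera_matrix"]);D=np.array(f["dist"]) 
    if name=="wrist":
        T=np.eye(4);T[:3,:3]=R.as_matrix();T[:3,3]=p; M=np.linalg.inv(T@np.array(f["T_tool_cam"]))
        r,t=cv2.Rodrigues(M[:3,:3])[0],M[:3,3]
    else: r,t=np.array(f["rvec"],float).reshape(3,1),np.array(f["tvec"],float).ravel()
    return dict(K=K,D=D,r=r,t=t,img=f["img"])
def proj(c,P): return cv2.projectPoints(np.array(P,float).reshape(-1,3),c["r"],c["t"],c["K"],c["D"])[0].reshape(-1,2)
def back(c,uv,z):
    n=cv2.undistortPoints(np.array(uv,float).reshape(-1,1,2),c["K"],c["D"]).reshape(-1,2)
    R=cv2.Rodrigues(c["r"])[0]; o=-R.T@c["t"]; d=np.c_[n,np.ones(len(n))]@R
    return o+d*((z-o[2])/d[:,2])[:,None]
def go(x,y,z,yaw):
    """row to reach TCP x,y,z pointing down with jaw (tool y) along world yaw (deg, mod 180)"""
    p,R=tool(); best=None
    for k in (0,180):
        a=np.radians(yaw+k); Y=np.array([np.cos(a),np.sin(a),0]);X=np.array([0,0,-1.]);Z=np.cross(X,Y)
        G=Ro.from_matrix(np.c_[X,Y,Z]); rv=np.degrees((R.inv()*G).as_rotvec())
        if best is None or np.linalg.norm(rv)<np.linalg.norm(best): best=rv
    print("ROW",np.round(R.inv().apply(np.array([x,y,z])-p)*100,2).tolist(),np.round(best,1).tolist())
def place(pose,P):
    P=np.array(P,float).reshape(-1,3); c,s=np.cos(pose[2]),np.sin(pose[2])
    return np.c_[pose[0]+c*P[:,0]-s*P[:,1],pose[1]+s*P[:,0]+c*P[:,1],P[:,2]]
E
python3 - <<'E'
from h import *
c=cam("scene"); S=lambda l:[(120+u/2,140+v/2) for u,v in l]
print("shaft heads top",np.round(back(c,S([(337,352),(403,295),(464,240)]),.05),3).tolist())
print("knob",np.round(back(c,S([(510,153)]),.098),3).tolist())
print("clips",np.round(back(c,S([(250,236),(127,328)]),.006),3).tolist())
print("fork top, tray corners",np.round(back(c,S([(405,60)]),.094),3).tolist(),np.round(back(c,S([(349,121),(431,163),(487,113),(407,78)]),.012),3).tolist())
print("jar,stake,graver",np.round(back(c,S([(620,100),(112,530),(575,355)]),.0),3).tolist())
p,R=tool();print(R.as_matrix().round(3))
E
```

```text
shaft heads top [[0.633, -0.148, 0.05], [0.635, -0.059, 0.05], [0.634, 0.032, 0.05]]
knob [[0.621, 0.118, 0.098]]
clips [[0.438, -0.077, 0.006], [0.436, -0.236, 0.006]]
fork top, tray corners [[0.442, 0.163, 0.094]] [[0.398, 0.115, 0.012], [0.514, 0.124, 0.012], [0.509, 0.228, 0.012], [0.398, 0.216, 0.012]]
jar,stake,graver [[0.605, 0.359, 0.0], [0.59, -0.378, 0.0], [0.779, 0.022, 0.0]]
[[ 0.     0.281 -0.96 ]
 [-0.    -0.96  -0.281]
 [-1.     0.     0.   ]]
```

```bash
python3 -c "
from h import *
go(.58,-.03,.25,90)"
```

```text
ROW [-1.13, -43.33, -54.82] [16.3, 0.0, -0.0]
```

```bash
python3 -m pendant '[-0.5,-21.7,-27.4,8,0,0,0, -0.5,-21.7,-27.4,8,0,0,0, -0.5,-21.7,-27.4,8,0,0,0, -0.5,-21.7,-27.4,8,0,0,0, -0.5,-21.7,-27.4,8,0,0,0, -0.5,-21.7,-27.4,8,0,0,0, -0.5,-21.7,-27.4,8,0,0,0, -0.5,-21.7,-27.4,8,0,0,0, -0.5,-21.7,-27.4,8,0,0,0, -0.5,-21.7,-27.4,8,0,0,0]'; python3 -c "
from h import *
go(.58,-.03,.25,90)"
```

```text
clock: 2.38
position: [0.3813, -0.3099, 0.2441]
tcp_rot: [-2.655, 1.568, 0.641]
contact_force: [-1.0, 0.8, -0.3]
gripper_width: 0.0882
ROW [-0.49, -24.6, -23.94] [8.9, -0.2, 0.1]
```

```bash
python3 -m pendant '[-0.5,-24.6,-23.9,8.5,0,0,0, -0.5,-24.6,-23.9,8.5,0,0,0, -0.5,-24.6,-23.9,8.5,0,0,0, -0.5,-24.6,-23.9,8.5,0,0,0, -0.5,-24.6,-23.9,8.5,0,0,0, -0.5,-24.6,-23.9,8.5,0,0,0, -0.5,-24.6,-23.9,8.5,0,0,0, -0.5,-24.6,-23.9,8.5,0,0,0, -0.5,-24.6,-23.9,8.5,0,0,0, -0.5,-24.6,-23.9,8.5,0,0,0, -0.5,-24.6,-23.9,8.5,0,0,0, -0.5,-24.6,-23.9,8.5,0,0,0]'
python3 - <<'E'
from h import *
go(.58,-.03,.25,90)
c=cam("wrist","pics/w1.png")
for q in ["clip1","pin","fork","tray","frame","mat","jar","stake","graver"]:
    print(q,[(np.round(d["extent"]).tolist(),round(d["conf"],2)) for d in find_in(q,"wrist")])
E
```

```text
clock: 3.38
position: [0.5774, -0.0398, 0.2485]
tcp_rot: [0.993, 1.568, -2.155]
contact_force: [0.0, -0.7, -0.7]
gripper_width: 0.0881
ROW [-0.15, -0.98, -0.26] [-0.4, 0.1, -0.1]
clip1 [([475.0, 302.0, 26.0, 20.0], 0.54)]
pin [([118.0, 150.0, 40.0, 31.0], 0.88)]
fork [([120.0, 281.0, 50.0, 71.0], 0.69)]
tray [([84.0, 258.0, 100.0, 71.0], 0.66)]
frame [([75.0, 95.0, 414.0, 127.0], 0.59)]
mat [([291.0, 253.0, 258.0, 103.0], 0.69), ([479.0, 302.0, 24.0, 21.0], 0.29)]
jar []
stake [([596.0, 167.0, 40.0, 49.0], 0.66)]
graver [([252.0, 0.0, 5.0, 76.0], 0.7)]
```

View pics/w1.png

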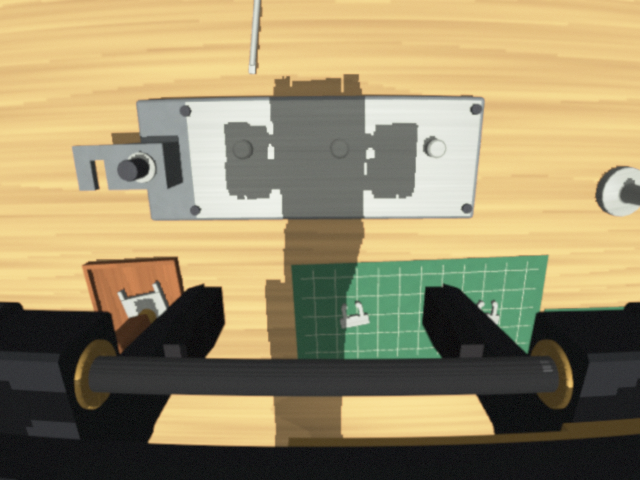

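The wrist view shows the frame's shaft heads at (243,149), (339,148) and (436,147), the knob at (130,168) and the notch at (97,170). The clips at (355,315) and (487,310) have their mouths towards +x. The fingers cover the lower part, so I'll move back and look again.

```bash
python3 -m pendant '[0,0,16.5,0,0,0,0, 0,0,16.5,0,0,0,0, 0,0,16.5,0,0,0,0, 0,0,16.5,0,0,0,0, 0,0,16.5,0,0,0,0, 0,0,16.5,0,0,0,0, 0,0,16.5,0,0,0,0, 0,0,16.5,0,0,0,0]'
python3 - <<'E'
from h import *
c=cam("wrist","pics/w2.png")
for q in ["clip1","pin","fork","tray"]:
    print(q,[(np.round(d["extent"]).tolist(),round(d["conf"],2)) for d in silhouettes(q,"wrist")])
img=c["img"]; print(proj(c,[[.438,-.077,.006],[.436,-.236,.006],[.45,.165,0]]))
f=lambda x,y,w,h,s:cv2.resize(img[y:y+h,x:x+w],None,fx=s,fy=s,interpolation=2)
u,v=proj(c,[[.438,-.077,.006],[.436,-.236,.006]]).astype(int)
k=[f(max(0,q[0]-30),max(0,q[1]-30),60,60,6) for q in (u,v)]; print(u-30,v-30)
cv2.imwrite("pics/w2c.png",np.hstack(k))
E
```

```text
clock: 4.55
position: [0.4159, -0.0359, 0.2491]
tcp_rot: [-3.09, 1.568, 0.049]
contact_force: [0.2, 0.4, 0.7]
gripper_width: 0.088
clip1 [([489.0, 166.0, 33.0, 30.0], 0.94), ([344.0, 167.0, 31.0, 28.0], 0.78)]
pin [([290.0, 109.0, 288.0, 135.0], 0.72)]
fork [([73.0, 141.0, 92.0, 66.0], 0.77), ([59.0, 109.0, 124.0, 121.0], 0.51), ([489.0, 166.0, 34.0, 28.0], 0.26)]
tray [([62.0, 113.0, 121.0, 118.0], 0.59)]
[[362.59668196 178.43879515]
 [510.27185002 181.06457717]
 [136.97222487 168.03743583]]
[332 148] [480 151]
```

View pics/w2.png

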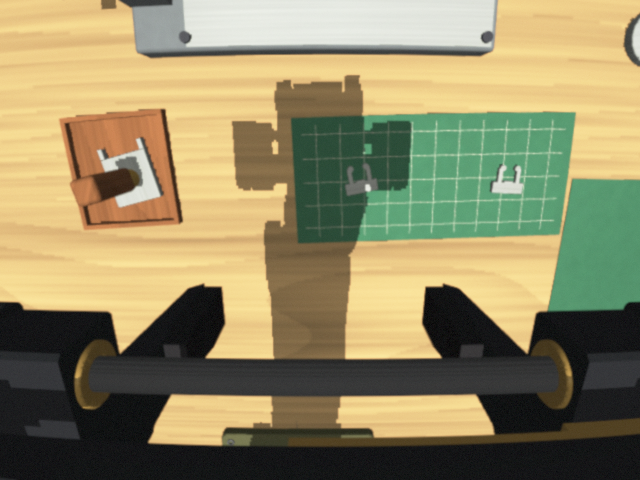

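View pics/w2c.png

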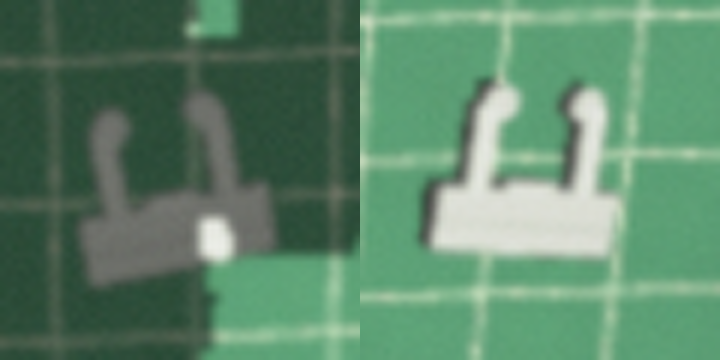

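w2 shows clip A in the arm's shadow at (361,180), clip B at (508,180), the fork foot around (135,175) and the tray around (122,170). The crop gives bar corners for clip A at (92,287), (276,245), (268,182), (80,225). For clip B they are (437,248), (610,257), (617,195), (440,185). Next I'll fit the poses.

```bash
cat >> h.py <<'E'
def fit(c,px,P,x0):
    r=least_squares(lambda q:(proj(c,place(q,P))-np.array(px)).ravel(),x0,x_scale=[.01,.01,.1])
    return r.x,np.sqrt(np.mean(r.fun**2))
def wristcam(p,e,f):
    T=np.eye(4);T[:3,:3]=Ro.from_euler('xyz',e).as_matrix();T[:3,3]=p;M=np.linalg.inv(T@np.array(f["T_tool_cam"]))
    return dict(K=np.array(f["camera_matrix"]),D=np.array(f["dist"]),r=cv2.Rodrigues(M[:3,:3])[0],t=M[:3,3])
BAR=[[-.02,.017,.006],[-.02,-.017,.006],[-.008,-.017,.006],[-.008,.017,.006]]
E
python3 - <<'E'
from h import *
f=grab_frame("wrist")
c=wristcam([0.4159,-0.0359,0.2491],[-3.09,1.568,0.049],f)
A=[(92,287),(276,245),(268,182),(80,225)];B=[(77,248),(250,257),(257,195),(80,185)]
for n,p,o in (("A",A,(332,148)),("B",B,(480,151))):
    q,e=fit(c,np.array(p)/6+o,BAR,[.44,-.15,0]); print(n,q.round(4),np.degrees(q[2]).round(1),e); print(" grip",place(q,[-.014,0,0]).round(4))
q,e=fit(c,[(97,152),(144,139),(161,199),(117,207)],[[.037,.025,.013],[.037,-.025,.013],[-.026,-.025,.013],[-.026,.025,.013]],[.44,.16,0])
print("fork",q.round(4),np.degrees(q[2]),e)
print("tray",np.round(back(c,[(61,118),(165,110),(181,221),(84,229)],.012),3).tolist())
c1=wristcam([0.5774,-0.0398,0.2485],[0.993,1.568,-2.155],f)
q,e=fit(c1,[(436,147),(339,148),(243,149)],[[.012,-.105,.05],[.012,-.015,.05],[.012,.075,.05]],[.62,-.04,0]);print("frame w",q.round(4),e)
sc=cam("scene");S=np.array([(337,352),(403,295),(464,240)])/2+(120,140)
q,e=fit(sc,S,[[.012,-.105,.05],[.012,-.015,.05],[.012,.075,.05]],[.62,-.04,0]);print("frame s",q.round(4),e)
E
```

```text
A [ 0.4424 -0.0734  0.2223] 12.7 0.3384806826661693
 grip [[ 0.4287 -0.0764  0.    ]]
B [ 0.4426 -0.2347 -0.0373] -2.1 0.5863328980996625
 grip [[ 0.4286 -0.2342  0.    ]]
fork [0.4389 0.1663 0.1904] 10.91185216008849 1.1250349918634068
tray [[0.504, 0.234, 0.012], [0.508, 0.122, 0.012], [0.394, 0.118, 0.012], [0.385, 0.23, 0.012]]
frame w [ 0.6203 -0.0401  0.006 ] 1.1525750625333295
frame s [ 0.6221 -0.0433 -0.0031] 0.2681077689458576
```

```bash
python3 -c "
from h import *
go(.4286,-.2342,.09,87.9)"
```

```text
ROW [15.86, 19.81, -1.53] [1.9, -0.0, -0.0]
```

```bash
python3 -m pendant '[15.9,19.8,-1.5,1.9,0,0,0.3, 15.9,19.8,-1.5,1.9,0,0,0.3, 15.9,19.8,-1.5,1.9,0,0,0.3, 15.9,19.8,-1.5,1.9,0,0,0.3, 15.9,19.8,-1.5,1.9,0,0,0.3, 15.9,19.8,-1.5,1.9,0,0,0.3, 15.9,19.8,-1.5,1.9,0,0,0.3, 15.9,19.8,-1.5,1.9,0,0,0.3, 15.9,19.8,-1.5,1.9,0,0,0.3]'
python3 - <<'E'
from h import *
go(.4286,-.2342,.003,87.9)
c=cam("wrist","pics/w3.png"); cv2.imwrite("pics/w3c.png",c["img"][100:480,120:520])
E
```

```text
clock: 5.65
position: [0.4279, -0.2336, 0.0896]
tcp_rot: [-1.074, 1.57, 2.031]
contact_force: [0.1, 0.8, 0.6]
gripper_width: 0.0621
ROW [8.66, 0.07, -0.08] [0.0, 0.0, 0.0]
```

View pics/w3c.png

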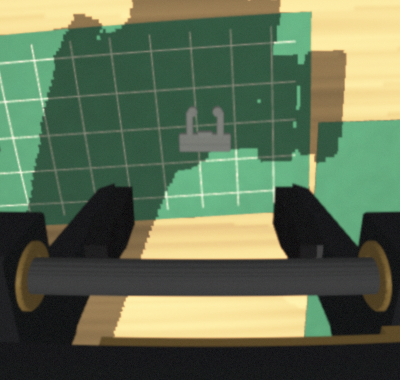

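The clip sits centred between the fingers: bar corners at about (180,151), (230,151), (230,133), (180,136) in the crop.

```bash
python3 - <<'E'
from h import *
f=grab_frame("wrist");c=wristcam([0.4279,-0.2336,0.0896],[-1.074,1.57,2.031],f)
q,e=fit(c,np.array([(180,151),(230,151),(230,134),(180,136)])+(120,100),BAR,[.44,-.23,0]);print(q.round(4),e,place(q,[-.014,0,0]).round(4))
E
python3 -m pendant '[5,0,0,0,0,0,0.3, 8.6,0,0,0,0,0,0.3, 8.6,0,0,0,0,0,0.3, 8.6,0,0,0,0,0,0.3, 8.6,0,0,0,0,0,0.3]'
```

```text
[ 0.4431 -0.2347 -0.0165] 1.0334542032176957 [[ 0.4291 -0.2344  0.    ]]
clock: 6.17
position: [0.4285, -0.2326, 0.0043]
tcp_rot: [-1.8, 1.57, 1.307]
contact_force: [0.7, -0.6, 0.0]
gripper_width: 0.0618
```

```bash
python3 -m pendant '[0.15,0,0,0,0,0,0.3, 0.15,0,0,0,0,0,1, 0.15,0,0,0,0,0,1, 0.15,0,0,0,0,0,1, 0.15,0,0,0,0,0,1, 0.15,0,0,0,0,0,1]' 20; python3 -m pendant '[-9,0,0,0,0,0,1, -9,0,0,0,0,0,1, -9,0,0,0,0,0,1, -9,0,0,0,0,0,1]'
python3 - <<'E'
from h import *
go(.55,-.148,.11,90)
E
```

```text
clock: 6.67
position: [0.428, -0.2342, 0.0025]
tcp_rot: [2.765, 1.57, -0.413]
contact_force: [0.8, -0.3, 2.2]
gripper_width: 0.0331
clock: 7.0
position: [0.4293, -0.235, 0.0945]
tcp_rot: [2.758, 1.565, -0.42]
contact_force: [0.0, -1.2, -0.9]
gripper_width: 0.033
ROW [-1.51, -9.14, -11.75] [-2.1, -0.3, -0.1]
```

```bash
python3 -m pendant '[-1.5,-9.1,-11.8,-2.1,-0.3,0,1, -1.5,-9.1,-11.8,-2.1,-0.3,0,1, -1.5,-9.1,-11.8,-2.1,-0.3,0,1, -1.5,-9.1,-11.8,-2.1,-0.3,0,1, -1.5,-9.1,-11.8,-2.1,-0.3,0,1, -1.5,-9.1,-11.8,-2.1,-0.3,0,1, -1.5,-9.1,-11.8,-2.1,-0.3,0,1]'
python3 - <<'E'
from h import *
print(tool()[0],bot.observe()["tcp_rot"])
c=cam("wrist","pics/w4.png")
print(proj(c,[[.634,-.148,.05],[.634,-.06,.05],[.565,-.148,.11]]).round(0))
cv2.imwrite("pics/w4c.png",cv2.resize(c["img"][60:320,120:480],None,fx=2,fy=2,interpolation=2))
E
```

```text
clock: 7.58
position: [0.5472, -0.1481, 0.1059]
tcp_rot: [0.05, 1.562, -3.092]
contact_force: [-0.6, 0.0, -1.8]
gripper_width: 0.0333
[ 0.54722757 -0.14813385  0.10590344] [ 0.0500005   1.56196393 -3.09194194]
[[324. 101.]
 [155. 103.]
 [324. 270.]]
```

View pics/w4c.png

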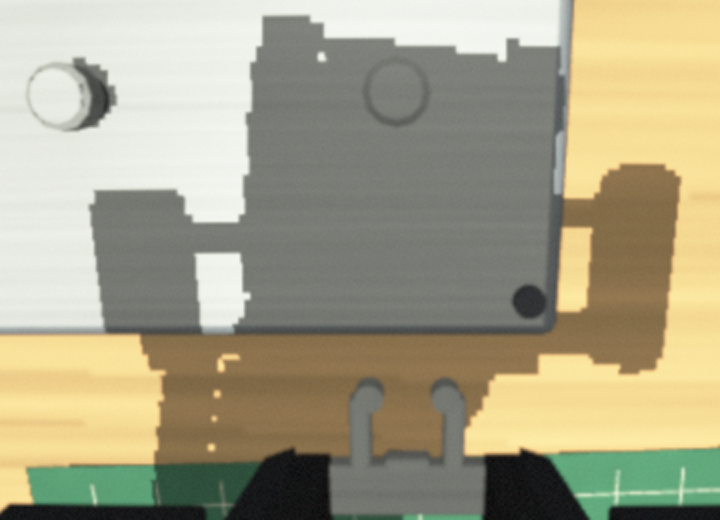

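Shaft 1's head is at crop (397,91) and shaft 2's at (58,96). The clip tips are at (369,396) and (444,394), held squarely.

Run:
```python
from h import *
f=grab_frame("wrist");c=wristcam([0.5472,-0.1481,0.1059],[0.05,1.56196,-3.09194],f)
S=lambda l:np.array(l)/2+(120,60)
print("shafts",back(c,S([(397,91),(58,96)]),.05).round(4))
print("tips center",back(c,S([(369,396),(444,394)]),.109).round(4), "bar",back(c,S([(330,458),(486,456)]),.109).round(4))
go(.59,-.1475,.06,90)
```

```text
shafts [[ 0.6315 -0.1453  0.05  ]
 [ 0.6313 -0.0564  0.05  ]]
tips center [[ 0.5699 -0.14    0.109 ]
 [ 0.5704 -0.1554  0.109 ]] bar [[ 0.556  -0.1316  0.109 ]
 [ 0.5565 -0.1644  0.109 ]]
ROW [4.6, -0.16, -4.33] [-0.1, 0.5, -0.0]
```

```bash
python3 -c "
from h import *
go(.587,-.1453,.034,90)"; python3 -m pendant '[4,-0.3,-4,0,0.5,0,1, 4,-0.3,-4,0,0.5,0,1, 4,-0.3,-4,0,0.5,0,1, 4,-0.3,-4,0,0.5,0,1]'; python3 -c "
from h import *
go(.587,-.1453,.034,90)"
```

```text
ROW [7.2, -0.38, -4.05] [-0.1, 0.5, -0.0]
clock: 8.02
position: [0.5873, -0.1454, 0.0663]
tcp_rot: [2.964, 1.57, -0.179]
contact_force: [0.3, -0.6, -0.8]
gripper_width: 0.033
ROW [3.23, -0.01, 0.03] [-0.1, -0.0, -0.0]
```

```bash
python3 -m pendant '[2.5,0,0,0,0,0,1, 3.2,0,0,0,0,0,1, 3.3,0,0,0,0,0,1, 3.35,0,0,0,0,0,1, 3.35,0,0,0,0,0,1]'; python3 -m pendant '[0,0,0,0,0,0,0.4, 0,0,0,0,0,0,0.4, 0,0,0,0,0,0,0.4,0,0,0,0,0,0,0.4]';  python3 -m pendant '[-8,0,0,0,0,0,0.3, -8,0,0,0,0,0,0.3, -8,0,0,0,0,0,0.3, -8,0,0,0,0,0,0.3]'; python3 -c "
from h import *
go(.4287,-.0764,.08,102.7)"
```

```text
clock: 8.43
position: [0.589, -0.1449, 0.0345]
tcp_rot: [3.062, 1.567, -0.08]
contact_force: [-0.4, 0.4, -0.4]
gripper_width: 0.0332
clock: 8.77
position: [0.5893, -0.1445, 0.0339]
tcp_rot: [3.123, 1.567, -0.019]
contact_force: [0.3, 0.0, 0.0]
gripper_width: 0.0528
clock: 9.1
position: [0.5905, -0.1449, 0.1159]
tcp_rot: [3.029, 1.562, -0.113]
contact_force: [-0.5, 0.6, 0.2]
gripper_width: 0.0619
ROW [3.44, -6.85, 16.21] [-12.7, -0.5, -0.1]
```

```bash
python3 -m pendant '[2.6,-6.9,16.2,-12.7,0,0,0.3, 2.6,-6.9,16.2,-12.7,0,0,0.3, 2.6,-6.9,16.2,-12.7,0,0,0.3, 2.6,-6.9,16.2,-12.7,0,0,0.3, 2.6,-6.9,16.2,-12.7,0,0,0.3, 2.6,-6.9,16.2,-12.7,0,0,0.3, 2.6,-6.9,16.2,-12.7,0,0,0.3, 2.6,-6.9,16.2,-12.7,0,0,0.3]'
python3 - <<'E'
from h import *
print(tool()[0],bot.observe()["tcp_rot"])
c=cam("wrist","pics/w5.png")
for d in silhouettes("clip1","wrist"):
    m=d["region"];v,u=np.nonzero(m);print(d["conf"],d["extent"],u.mean(),v.mean())
cv2.imwrite("pics/w5c.png",np.hstack([cv2.resize(c["img"][160:300,220:420],None,fx=3,fy=3,interpolation=2)]))
go(.4287,-.0764,.003,102.7)
E
```

```text
clock: 9.77
position: [0.4286, -0.0759, 0.0867]
tcp_rot: [2.886, 1.565, -0.034]
contact_force: [-0.2, 0.1, -0.9]
gripper_width: 0.0617
[ 0.42862561 -0.07588738  0.08666581] [ 2.88578231  1.56517878 -0.03417131]
0.85 [510.4, 2.4, 51.3, 10.1] 543.5368956743002 4.259541984732825
0.7 [297.6, 208.7, 51.4, 48.4] 324.47837837837835 238.42972972972973
ROW [8.38, 0.02, 0.06] [-0.0, -0.3, -0.1]
```

View pics/w5c.png

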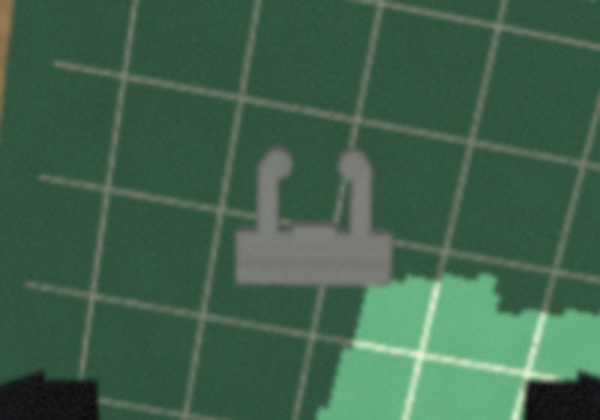

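Clip A is square to the jaws and centred (bar at crop x 235–391, fingers at 98 and 525).

```bash
python3 -m pendant '[5,0,0,0,0,0,0.3, 8.4,0,0,0,0,0,0.3, 8.4,0,0,0,0,0,0.3, 8.4,0,0,0,0,0,0.3, 8.45,0,0,0,0,0,1, 8.45,0,0,0,0,0,1, 8.45,0,0,0,0,0,1, 8.45,0,0,0,0,0,1, 8.45,0,0,0,0,0,1]' 20; python3 -m pendant '[-8,0,0,0,0,0,1, -8,0,0,0,0,0,1, -8,0,0,0,0,0,1, -8,0,0,0,0,0,1]'; python3 -c "
from h import *
go(.585,-.0564,.08,90)"
```

```text
clock: 10.62
position: [0.4391, -0.0784, 0.0109]
tcp_rot: [-0.447, 1.554, 2.912]
contact_force: [-0.1, -0.6, 0.0]
gripper_width: 0.0306
clock: 10.95
position: [0.4415, -0.077, 0.0964]
tcp_rot: [-0.872, 1.557, 2.487]
contact_force: [-0.2, 0.4, -0.3]
gripper_width: 0.004
ROW [1.5, 1.09, -14.47] [12.4, 0.6, 0.5]
```

```bash
python3 -m pendant '[-2,0,3,0,0,0,0.3, -2,0,3,0,0,0,0.3, -2,0,3,0,0,0,0.3, -2,0,3,0,0,0,0.3]';python3 - <<'E'
from h import *
s=bot.observe();print(s["qpos"].round(2),s["position"],s["tcp_rot"])
c=cam("wrist","pics/w6.png")
for d in silhouettes("clip1","wrist"): print(d["conf"],d["extent"])
cv2.imwrite("pics/w6c.png",np.hstack([cv2.resize(c["img"][140:300,220:420],None,fx=3,fy=3,interpolation=2)]))
E
```

```text
clock: 11.28
position: [0.4112, -0.0851, 0.1118]
tcp_rot: [-0.456, 1.554, 2.905]
contact_force: [1.0, 0.5, -0.4]
gripper_width: 0.0284
[ 0.41  0.73 -0.5   2.25  0.96  0.4  -2.25] [ 0.41124935 -0.08513039  0.11179615] [-0.45638096  1.55406401  2.90482243]
0.63 [291.2, 173.8, 50.2, 43.3]
0.23 [354.5, 3.2, 220.6, 48.9]
```

View pics/w6c.png

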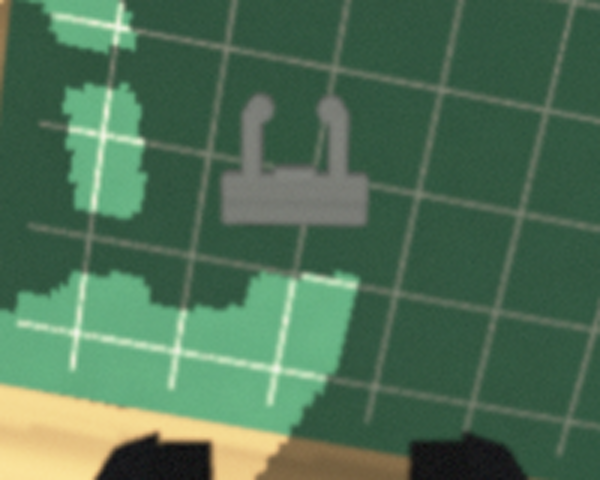

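The clip is still there: bar corners at crop (222,225), (368,225), (368,178), (221,175). The low pose so close to the base was out of reach, because joint 4 nears its limit. I'll tilt the tool 15° so the wrist stays further out.

```bash
sed -i 's/def go(x,y,z,yaw):/def go(x,y,z,yaw,tilt=0):/; s/        G=Ro.from_matrix(np.c_\[X,Y,Z\]);/        if abs(np.dot(Z,[1,0,0])+1)>1: continue\n        G=Ro.from_matrix(np.c_[X,Y,Z])*Ro.from_rotvec([0,-np.radians(tilt),0]);/' h.py
python3 - <<'E'
from h import *
f=grab_frame("wrist");c=wristcam([ 0.41125,-0.08513,0.1118],[-0.45638,1.55406,2.90482],f)
q,e=fit(c,np.array([(222,225),(368,225),(368,178),(221,175)])/3+(220,140),BAR,[.44,-.07,0.2]);print(q.round(4),np.degrees(q[2]),e);g=place(q,[-.014,0,0])[0];print(g)
go(g[0],g[1],.05,90+np.degrees(q[2]),15)
E
```

```text
[ 0.4425 -0.0734  0.2131] 12.208395038037182 0.34478810425493306
[ 0.42878213 -0.0763117   0.        ]
ROW [6.09, -0.38, -1.97] [0.5, -14.1, 0.4]
```

```bash
python3 -m pendant '[6.1,-0.4,-2,0.5,-14.1,0,0.3, 6.1,-0.4,-2,0.5,-14.1,0,0.3, 6.1,-0.4,-2,0.5,-14.1,0,0.3, 6.1,-0.4,-2,0.5,-14.1,0,0.3, 6.1,-0.4,-2,0.5,-14.1,0,0.3]'
python3 - <<'E'
from h import *
print(bot.observe()["qpos"].round(2))
go(.4288,-.0763,.004,102.2,15)
E
```

```text
clock: 11.85
position: [0.4276, -0.0761, 0.0498]
tcp_rot: [-0.027, 1.308, -2.954]
contact_force: [-0.3, 0.7, -0.1]
gripper_width: 0.0617
[ 0.36  0.94 -0.55  2.02  0.78  0.71 -2.12]
ROW [4.39, 0.08, -1.3] [0.2, 0.1, 0.4]
```

```bash
python3 -m pendant '[4.4,0.08,-1.3,0,0,0,0.3, 4.4,0.08,-1.3,0,0,0,0.3, 4.4,0.08,-1.3,0,0,0,0.3, 4.4,0.08,-1.3,0,0,0,0.3]'
python3 - <<'E'
from h import *
print(bot.observe()["qpos"].round(2))
go(.4288,-.0763,.003,102.2,15)
E
```

```text
clock: 12.18
position: [0.4289, -0.077, 0.0061]
tcp_rot: [-0.021, 1.309, -2.948]
contact_force: [-0.0, 0.4, 0.8]
gripper_width: 0.0616
[ 0.32  1.02 -0.49  2.01  0.85  0.64 -2.17]
ROW [0.3, -0.07, -0.08] [0.2, 0.0, 0.3]
```

```bash
python3 -m pendant '[0.2,-0.05,0,0,0,0,0.3, 0.2,-0.05,0,0,0,0,1, 0.2,-0.05,0,0,0,0,1, 0.2,-0.05,0,0,0,0,1, 0.2,-0.05,0,0,0,0,1, 0.2,-0.05,0,0,0,0,1]' 20; python3 -m pendant '[-9,0,2.5,0,0,0,1, -9,0,2.5,0,0,0,1, -9,0,2.5,0,0,0,1, -9,0,2.5,0,0,0,1]'; python3 -c "
from h import *
go(.575,-.0564,.08,90,15)"
```

```text
clock: 12.68
position: [0.429, -0.0765, 0.0028]
tcp_rot: [-0.023, 1.309, -2.95]
contact_force: [0.1, -1.1, 4.0]
gripper_width: 0.0332
clock: 13.02
position: [0.4299, -0.0768, 0.098]
tcp_rot: [-0.021, 1.314, -2.949]
contact_force: [0.7, 1.2, 0.2]
gripper_width: 0.0331
ROW [-1.97, 1.08, -14.59] [11.9, -0.3, -2.8]
```

```bash
python3 -m pendant '[-2,1.1,-14.6,11.9,-0.3,-2.8,1, -2,1.1,-14.6,11.9,-0.3,-2.8,1, -2,1.1,-14.6,11.9,-0.3,-2.8,1, -2,1.1,-14.6,11.9,-0.3,-2.8,1, -2,1.1,-14.6,11.9,-0.3,-2.8,1, -2,1.1,-14.6,11.9,-0.3,-2.8,1, -2,1.1,-14.6,11.9,-0.3,-2.8,1]'
python3 - <<'E'
from h import *
print(bot.observe()["position"].tolist(),bot.observe()["tcp_rot"].tolist())
c=cam("wrist","pics/w7.png")
print(proj(c,[[.6315,-.0564,.05],[.6315,-.1453,.05],[.605,-.1453,.036],[.59,-.0564,.08]]).round())
cv2.imwrite("pics/w7c.png",cv2.resize(c["img"][20:320,200:600],None,fx=2,fy=2,interpolation=2))
E
```

```text
clock: 13.6
position: [0.5715, -0.057, 0.076]
tcp_rot: [0.006, 1.299, -3.134]
contact_force: [-0.9, -0.1, -0.3]
gripper_width: 0.0331
[0.5714589229965739, -0.056967453609761326, 0.075973492627651] [0.006236341467728668, 1.2992342249567308, -3.1343367084534806]
[[323. 151.]
 [535. 154.]
 [505. 196.]
 [323. 278.]]
```

View pics/w7c.png

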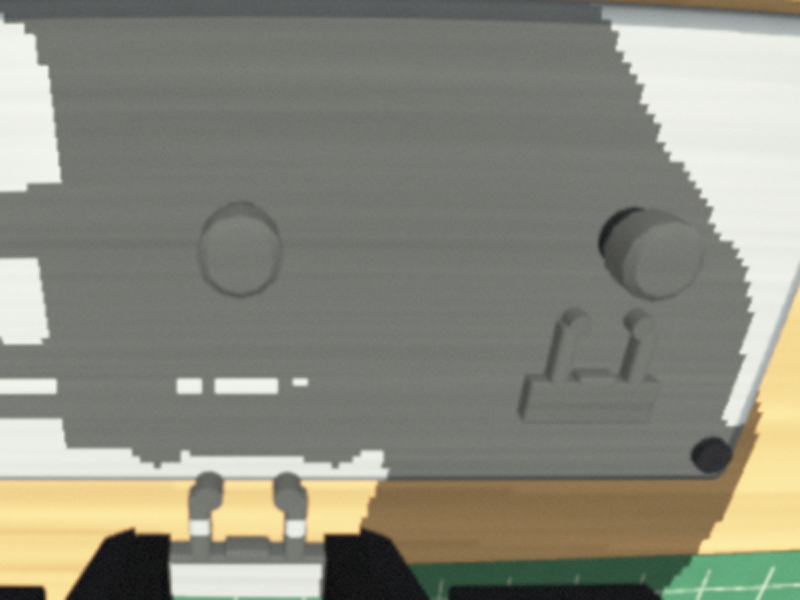

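Shaft 2's head centre is at about crop (240,256) and shaft 1's at (655,253). The clip laid by shaft 1 shows its bar at (527,420)–(655,421) and tips at (575,320) and (638,322). The clip in hand has its tips at (208,490) and (288,490).

Run:
```python
from h import *
f=grab_frame("wrist");c=wristcam([0.57146,-0.05697,0.07597],[0.006236,1.299234,-3.134337],f)
S=lambda l:np.array(l)/2+(200,20)
print("shafts",back(c,S([(240,256),(655,253)]),.05).round(4))
P=np.array(BAR)+[0,0,.03]
q,e=fit(c,S([(527,420),(655,421),(660,380),(535,378)]),P,[.6,-.145,0]);print("clip1",q.round(4),np.degrees(q[2]),e,back(c,S([(575,322),(638,324)]),.036).round(4))
P=np.array(BAR)+[0,0,.076-.003]
print("held bar",back(c,S([(170,560),(323,560)]),.079).round(4),"tips",back(c,S([(208,490),(288,490)]),.079).round(4))
go(.587,-.0554,.040,90,15)
```

```text
shafts [[ 0.6329 -0.0552  0.05  ]
 [ 0.6346 -0.141   0.05  ]]
clip1 [ 0.6055 -0.1447  0.0007] 0.04104190742555898 1.2851682914343525 [[ 0.6128 -0.1344  0.036 ]
 [ 0.6124 -0.1501  0.036 ]]
held bar [[ 0.5771 -0.0405  0.079 ]
 [ 0.5771 -0.0727  0.079 ]] tips [[ 0.5955 -0.049   0.079 ]
 [ 0.5955 -0.0647  0.079 ]]
ROW [3.13, -0.19, -2.46] [0.0, 0.5, -0.1]
```

```bash
python3 -m pendant '[3.1,-0.1,-2.5,0,0.5,0,1, 3.1,-0.1,-2.5,0,0.5,0,1, 3.1,-0.1,-2.5,0,0.5,0,1]'; python3 -c "
from h import *
go(.587,-.0558,.033,90,15)"
```

```text
clock: 13.95
position: [0.5869, -0.0562, 0.0394]
tcp_rot: [0.005, 1.307, -3.136]
contact_force: [-0.1, 0.2, 0.9]
gripper_width: 0.0328
ROW [0.62, -0.04, -0.17] [0.0, 0.1, -0.1]
```

```bash
python3 -m pendant '[0.62,-0.05,-0.17,0,0,0,1, 0.65,-0.05,-0.17,0,0,0,1, 0.65,-0.05,-0.17,0,0,0,1]'; python3 -m pendant '[0,0,0,0,0,0,0.4, 0,0,0,0,0,0,0.4, 0,0,0,0,0,0,0.4, 0,0,0,0,0,0,0.4]'; python3 -m pendant '[-12.6,0,3.4,0,0,0,0.3, -12.6,0,3.4,0,0,0,0.3, -12.6,0,3.4,0,0,0,0.3, -12.6,0,3.4,0,0,0,0.3, -12.6,0,3.4,0,0,0,0.3]'; python3 -c "
from h import *
go(.439,.166,.155,100.9,0)"
```

```text
clock: 14.2
position: [0.5892, -0.0552, 0.0352]
tcp_rot: [0.004, 1.312, -3.137]
contact_force: [-0.2, -0.5, -0.9]
gripper_width: 0.0331
clock: 14.53
position: [0.5895, -0.0551, 0.0345]
tcp_rot: [0.003, 1.312, -3.138]
contact_force: [0.0, 0.1, 0.6]
gripper_width: 0.0528
clock: 14.95
position: [0.5908, -0.0546, 0.1679]
tcp_rot: [0.002, 1.318, -3.139]
contact_force: [-0.2, -0.8, -0.3]
gripper_width: 0.0622
ROW [5.03, -22.06, 14.37] [-10.8, 14.4, 1.3]
```

```bash
python3 -m pendant '[0.5,-22.1,17,-10.8,14.4,1.3,0, 0.5,-22.1,17,-10.8,14.4,1.3,0, 0.5,-22.1,17,-10.8,14.4,1.3,0, 0.5,-22.1,17,-10.8,14.4,1.3,0, 0.5,-22.1,17,-10.8,14.4,1.3,0, 0.5,-22.1,17,-10.8,14.4,1.3,0, 0.5,-22.1,17,-10.8,14.4,1.3,0, 0.5,-22.1,17,-10.8,14.4,1.3,0, 0.5,-22.1,17,-10.8,14.4,1.3,0]'
python3 - <<'E'
from h import *
print(bot.observe()["position"].tolist(),bot.observe()["tcp_rot"].tolist())
c=cam("wrist","pics/w8.png")
go(.439,.166,.155,100.9,0)
cv2.imwrite("pics/w8c.png",cv2.resize(c["img"][80:380,180:480],None,fx=2,fy=2,interpolation=2))
E
```

```text
clock: 15.7
position: [0.4216, 0.1668, 0.2025]
tcp_rot: [-0.181, 1.562, -3.128]
contact_force: [-0.4, -0.4, -0.9]
gripper_width: 0.0885
[0.42158813021862857, 0.1668077569788722, 0.20254912785591753] [-0.1806554378888403, 1.5618802667313867, -3.1279754716580115]
ROW [4.71, 0.25, -1.68] [0.0, 0.5, 0.0]
```

View pics/w8c.png

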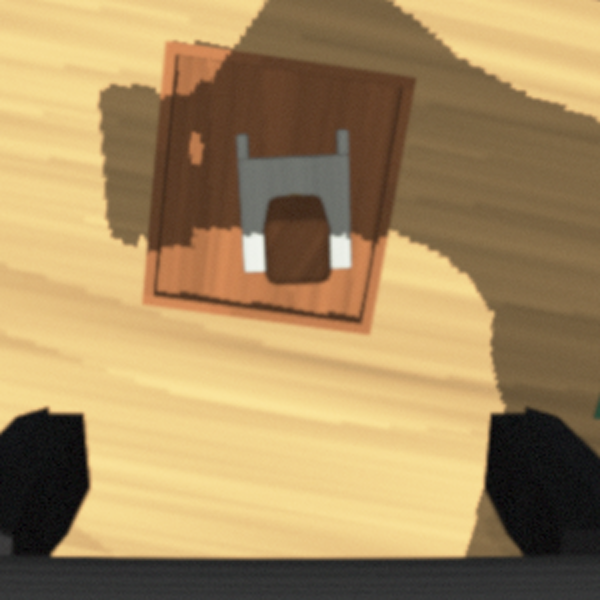

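Run:
```python
from h import *
f=grab_frame("wrist");c=wristcam([0.42159,0.16681,0.20255],[-0.180655,1.56188,-3.127975],f)
S=lambda l:np.array(l)/2+(180,80)
q,e=fit(c,S([(237,136),(348,130),(351,269),(246,272)]),[[.037,.025,.013],[.037,-.025,.013],[-.026,-.025,.013],[-.026,.025,.013]],[.44,.16,0])
print("fork",q.round(4),np.degrees(q[2]),e,"top",back(c,S([(298,252)]),.094))
T=back(c,S([(165,43),(414,78),(370,333),(144,302)]),.012);print("tray c",T.mean(0),T.round(3).tolist())
go(q[0],q[1],.14,90+np.degrees(q[2]),0)
```

```text
fork [0.4406 0.1669 0.2406] 13.786002929198679 0.4655232672085442 top [[0.44159573 0.16734525 0.094     ]]
tray c [0.44773588 0.17895441 0.012     ] [[0.503, 0.237, 0.012], [0.51, 0.128, 0.012], [0.392, 0.121, 0.012], [0.386, 0.229, 0.012]]
ROW [6.2, 0.1, -1.83] [-3.0, 0.5, 0.0]
```

```bash
python3 -m pendant '[6.2,0.1,-1.85,-3,0.5,0,0, 6.2,0.1,-1.85,-3,0.5,0,0, 6.2,0.1,-1.85,-3,0.5,0,0, 6.2,0.1,-1.85,-3,0.5,0,0]'; python3 -c "
from h import *
go(.4408,.167,.050,103.8,0)"
```

```text
clock: 16.13
position: [0.4406, 0.1667, 0.1399]
tcp_rot: [-0.391, 1.569, 2.99]
contact_force: [0.5, 0.6, -0.8]
gripper_width: 0.0883
ROW [8.99, -0.02, -0.04] [-0.1, 0.1, 0.0]
```

```bash
python3 -m pendant '[9,0,0,0,0,0,0, 9,0,0,0,0,0,0, 9,0,0,0,0,0,0, 9,0,0,0,0,0,0]'; python3 -c "
from h import *
print(bot.observe()['qpos'].round(2))
go(.4408,.167,.050,103.8,0)"
```

```text
clock: 16.47
position: [0.4405, 0.1677, 0.0499]
tcp_rot: [0.852, 1.57, -2.047]
contact_force: [-0.2, 0.7, 0.7]
gripper_width: 0.0882
[-0.33  0.85 -0.22  2.15  0.85  0.22 -2.64]
ROW [-0.01, 0.08, -0.02] [0.1, 0.0, -0.0]
```

```bash
python3 -m pendant '[0,0,0,0,0,0,1, 0,0,0,0,0,0,1, 0,0,0,0,0,0,1, 0,0,0,0,0,0,1, 0,0,0,0,0,0,1, 0,0,0,0,0,0,1, 0,0,0,0,0,0,1]' 45; python3 -m pendant '[-8,0,0,0,0,0,1, -8,0,0,0,0,0,1, -8,0,0,0,0,0,1, -8,0,0,0,0,0,1]'; python3 -c "
from h import *
print(bot.observe()['qpos'].round(2))
go(.52,-.0564,.12,90,0)"
```

```text
clock: 17.05
position: [0.4412, 0.1686, 0.0514]
tcp_rot: [-2.361, 1.568, 1.023]
contact_force: [0.2, -0.7, -0.4]
gripper_width: 0.0441
clock: 17.38
position: [0.442, 0.1689, 0.1326]
tcp_rot: [-2.604, 1.564, 0.779]
contact_force: [-0.7, -0.3, -0.5]
gripper_width: 0.0167
[-0.17  0.71 -0.46  2.11  0.7   0.47 -2.51]
ROW [1.2, 23.74, -2.18] [13.8, -0.3, 0.2]
```

```bash
python3 -m pendant '[-7,0,2,0,0,0,0, -7,0,2,0,0,0,0, -7,0,2,0,0,0,0, -7,0,2,0,0,0,0]'
python3 - <<'E'
from h import *
print(bot.observe()["position"].tolist(),bot.observe()["tcp_rot"].tolist())
c=cam("wrist","pics/w9.png")
cv2.imwrite("pics/w9c.png",cv2.resize(c["img"][80:380,180:480],None,fx=2,fy=2,interpolation=2))
E
```

```text
clock: 17.72
position: [0.4215, 0.1633, 0.2012]
tcp_rot: [-2.627, 1.567, 0.756]
contact_force: [-0.0, 0.2, 0.1]
gripper_width: 0.0413
[0.4214968842037121, 0.16325987369655132, 0.2012183363776573] [-2.627302004462364, 1.5674343781825004, 0.7562733188201225]
```

View pics/w9c.png

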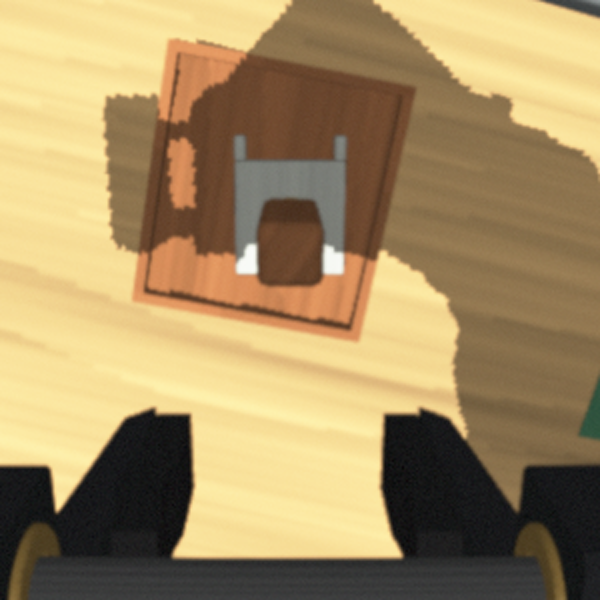

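The fork is untouched and square to the jaws. I lifted before the fingers had closed, so I'll go back down and allow more time.

```bash
python3 -c "
from h import *
go(.4410,.1675,.14,103.8,0)"; python3 -m pendant '[6.1,-0.3,-2.1,0,0,0,0, 6.1,-0.3,-2.1,0,0,0,0, 6.1,-0.3,-2.1,0,0,0,0, 6.1,-0.3,-2.1,0,0,0,0, 6.1,-0.3,-2.1,0,0,0,0.2]'; python3 -c "
from h import *
go(.4410,.1675,.05,103.8,0)"
```

```text
ROW [6.04, 0.03, -2.02] [0.1, -0.1, 0.1]
clock: 18.18
position: [0.4404, 0.1715, 0.1399]
tcp_rot: [-1.719, 1.569, 1.665]
contact_force: [-0.1, -0.2, -0.2]
gripper_width: 0.0707
ROW [8.99, 0.42, 0.04] [0.1, -0.0, 0.1]
```

```bash
python3 -m pendant '[4,0.4,0,0,0,0,0.2, 9,0.4,0,0,0,0,0.2, 9,0.4,0,0,0,0,0.2, 9,0.4,0,0,0,0,0.2, 9,0.4,0,0,0,0,1, 9,0.4,0,0,0,0,1, 9,0.4,0,0,0,0,1, 9,0.4,0,0,0,0,1, 9,0.4,0,0,0,0,1, 9,0.4,0,0,0,0,1, 9,0.4,0,0,0,0,1, 9,0.4,0,0,0,0,1]' 45;  python3 -m pendant '[0,0,0,0,0,0,1, 0,0,0,0,0,0,1, 0,0,0,0,0,0,1, 0,0,0,0,0,0,1]'
```

```text
clock: 19.18
position: [0.4424, 0.1678, 0.0503]
tcp_rot: [-2.406, 1.568, 0.977]
contact_force: [-0.0, 0.4, 2.3]
gripper_width: 0.0237
clock: 19.52
position: [0.4424, 0.1678, 0.0503]
tcp_rot: [-2.477, 1.568, 0.906]
contact_force: [-0.3, 0.0, 5.4]
gripper_width: 0.0232
```

```bash
python3 -m pendant '[-8,0,0,0,0,0,1, -8,0,0,0,0,0,1, -8,0,0,0,0,0,1, -8,0,0,0,0,0,1]'; python3 -c "
from h import *
print(bot.observe()['qpos'].round(2))
go(.515,-.0555,.13,90,0)"
```

```text
clock: 19.85
position: [0.443, 0.1681, 0.1312]
tcp_rot: [-2.54, 1.565, 0.844]
contact_force: [0.1, -0.2, -2.0]
gripper_width: 0.0236
[-0.18  0.71 -0.45  2.11  0.69  0.46 -2.49]
ROW [0.05, 23.43, -1.64] [13.8, -0.3, 0.2]
```

```bash
python3 -m pendant '[0,23.4,-1.6,13.8,-0.3,0,1, 0,23.4,-1.6,13.8,-0.3,0,1, 0,23.4,-1.6,13.8,-0.3,0,1, 0,23.4,-1.6,13.8,-0.3,0,1, 0,23.4,-1.6,13.8,-0.3,0,1, 0,23.4,-1.6,13.8,-0.3,0,1, 0,23.4,-1.6,13.8,-0.3,0,1, 0,23.4,-1.6,13.8,-0.3,0,1]'
python3 - <<'E'
from h import *
print(bot.observe()["position"].tolist(),bot.observe()["tcp_rot"].tolist())
c=cam("wrist","pics/w10.png")
go(.5435,-.0555,.090,90,0)
cv2.imwrite("pics/w10c.png",cv2.resize(c["img"][60:340,180:580],None,fx=2,fy=2,interpolation=2))
E
```

```text
clock: 20.52
position: [0.5128, -0.0578, 0.1277]
tcp_rot: [-0.135, 1.564, 3.004]
contact_force: [-0.2, 1.4, -2.2]
gripper_width: 0.0236
[0.5127941534118136, -0.057765537597287045, 0.12774312645786065] [-0.13482894497376874, 1.5638268555361194, 3.0038100608962717]
ROW [3.8, 0.02, -3.11] [0.0, 0.4, 0.1]
```

View pics/w10c.png

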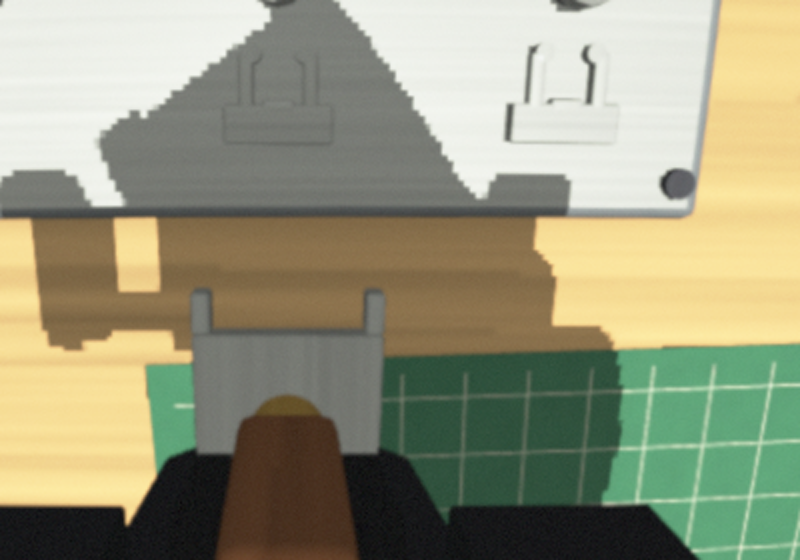

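Run:
```python
from h import *
f=grab_frame("wrist");c=wristcam([0.512794,-0.057766,0.127743],[-0.134829,1.563827,3.00381],f)
S=lambda l:np.array(l)/2+(180,60)
P=np.array(BAR)+[0,0,.03]
for l in ([(224,143),(333,143),(331,105),(223,104)],[(512,141),(618,142),(616,104),(514,102)]):
    q,e=fit(c,S(l),P,[.6,-.1,0]);print("clip",q.round(4),np.degrees(q[2]).round(1),e)
print("fork tips",back(c,S([(191,290),(384,290)]),.0904).round(4),"face",back(c,S([(287,332)]),.0904).round(4))
```

```text
clip [ 0.6032 -0.0548 -0.0027] -0.2 0.6060577817912054
clip [ 0.6042 -0.1438  0.0085] 0.5 1.0076390639190205
fork tips [[ 0.5489 -0.0334  0.0904]
 [ 0.5488 -0.082   0.0904]] face [[ 0.5378 -0.0576  0.0904]]
```

```bash
python3 -m pendant '[0,-0.2,-2.9,0,0.4,0,1, 3.8,-0.2,-2.9,0,0.4,0,1, 3.8,-0.2,-2.9,0,0.4,0,1, 3.8,-0.2,-2.9,0,0.4,0,1]'; python3 -c "
from h import *
go(.5435,-.0553,.0772,90,0)"
```

```text
clock: 20.95
position: [0.5406, -0.0514, 0.09]
tcp_rot: [-0.8, 1.568, 2.347]
contact_force: [0.1, 0.1, -1.6]
gripper_width: 0.024
ROW [1.28, 0.39, -0.29] [0.3, 0.1, 0.1]
```

```bash
python3 -m pendant '[0.5,0.35,0,0.3,0.1,0,1, 1.2,0.35,0,0.3,0.1,0,1, 1.2,0.35,0,0.3,0.1,0,1, 1.2,0.35,0,0.3,0.1,0,1]'; python3 -c "
from h import *
go(.57,-.0553,.0770,90,0)"
```

```text
clock: 21.28
position: [0.5425, -0.057, 0.0798]
tcp_rot: [-2.854, 1.566, 0.283]
contact_force: [0.8, 0.5, -2.0]
gripper_width: 0.0237
ROW [0.3, -0.18, -2.74] [-0.2, -0.3, 0.1]
```

```bash
python3 -m pendant '[0.2,0,0,0,0,0,1, 0.2,0,0,0,0,0,1, 0.2,0,0,0,0,0,1]'; python3 -m pendant '[0,0,0,0,0,0,1]'; python3 -c "
from h import *
go(.56,-.0553,.0770,90,0)"
```

```text
clock: 21.53
position: [0.5428, -0.057, 0.0778]
tcp_rot: [-2.818, 1.565, 0.319]
contact_force: [-0.5, -0.2, -1.5]
gripper_width: 0.0236
clock: 21.62
position: [0.5428, -0.057, 0.0777]
tcp_rot: [-2.818, 1.565, 0.32]
contact_force: [-0.2, -0.1, -1.4]
gripper_width: 0.0238
ROW [0.08, -0.17, -1.72] [-0.2, -0.3, 0.1]
```

```bash
python3 -m pendant '[0.05,-0.15,0,0,-0.3,0,1, 0.05,-0.15,-0.6,0,-0.3,0,1, 0.05,-0.15,-1.2,0,-0.3,0,1, 0.05,-0.15,-1.7,0,-0.3,0,1, 0.05,-0.15,-1.7,0,-0.3,0,1, 0.05,-0.15,-1.7,0,-0.3,0,1]'; python3 -c "
from h import *
go(.588,-.0553,.0770,90,0)"
```

```text
clock: 22.12
position: [0.5602, -0.0555, 0.077]
tcp_rot: [-1.584, 1.569, 1.554]
contact_force: [-0.6, -0.8, -1.5]
gripper_width: 0.0238
ROW [0.0, -0.03, -2.78] [-0.2, -0.0, 0.1]
```

```bash
python3 -m pendant '[0,0,-0.4,0,0,0,1, 0,0,-0.8,0,0,0,1, 0,0,-1.1,0,0,0,1, 0,0,-1.4,0,0,0,1, 0,0,-1.6,0,0,0,1, 0,0,-1.8,0,0,0,1, 0,0,-2.0,0,0,0,1]' 60; python3 -m pendant '[0,0,-0.2,0,0,0,1, 0,0,-0.4,0,0,0,1]';python3 -m pendant '[0,0,-0.2,0,0,0,1, 0,0,-0.4,0,0,0,1]'
python3 - <<'E'
from h import *
c=cam("wrist","pics/w11.png")
go(.588,-.0553,.0770,90,0)
cv2.imwrite("pics/w11c.png",cv2.resize(c["img"][100:300,180:480],None,fx=2,fy=2,interpolation=2))
E
```

```text
clock: 22.7
position: [0.5757, -0.0557, 0.0767]
tcp_rot: [-0.02, 1.562, 3.118]
contact_force: [-11.2, 0.4, 10.1]
gripper_width: 0.0233
clock: 22.87
position: [0.5772, -0.0559, 0.0768]
tcp_rot: [0.066, 1.557, -3.079]
contact_force: [-14.7, 0.8, 13.9]
gripper_width: 0.0233
clock: 23.03
position: [0.5822, -0.0559, 0.0768]
tcp_rot: [0.039, 1.56, -3.106]
contact_force: [-5.0, 0.3, 0.6]
gripper_width: 0.0234
ROW [-0.01, -0.04, -0.27] [-0.2, 0.3, 0.1]
```

View pics/w11c.png

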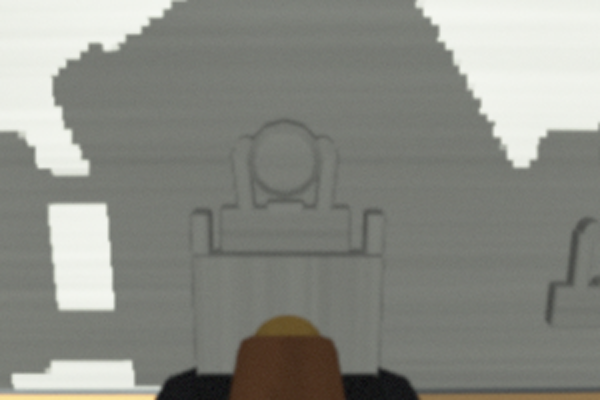

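The fork straddles the clip squarely and the jaws have passed round the core (head at crop (285,158)). The force peaked at 14.7 N and fell to 5 N. I'll press on a few mm to seat it.

```bash
for i in 1 2; do python3 -m pendant '[0,0,-0.15,0,0,0,1, 0,0,-0.3,0,0,0,1, 0,0,-0.3,0,0,0,1]'; done
```

```text
clock: 23.33
position: [0.5891, -0.0557, 0.0767]
tcp_rot: [-0.279, 1.566, 2.858]
contact_force: [-5.3, 0.3, 1.4]
gripper_width: 0.0234
clock: 23.58
position: [0.5894, -0.0557, 0.0767]
tcp_rot: [-0.025, 1.561, 3.113]
contact_force: [-11.1, 1.0, 7.9]
gripper_width: 0.0232
```

Home: it stalls at 0.589 with the force rising. I'll back off and do the other one.

```bash
python3 -m pendant '[0,0,1,0,0,0,1, 0,0,3,0,0,0,1, 0,0,5.5,0,0,0,1, 0,0,5.5,0,0,0,1, -3,0,5.5,0,0,0,1, -3,0,5.5,0,0,0,1]'; python3 -m pendant '[0,4.4,0,0,0,0,1, 0,8.9,0,0,0,0,1, 0,8.9,0,0,0,0,1, 0,8.9,0,0,0,0,1, 0,8.9,0,0,0,0,1]'
python3 - <<'E'
from h import *
print(bot.observe()["position"].tolist(),bot.observe()["tcp_rot"].tolist())
c=cam("wrist","pics/w12.png")
go(.5435,-.1446,.09,90,0)
cv2.imwrite("pics/w12c.png",cv2.resize(c["img"][40:340,100:500],None,fx=2,fy=2,interpolation=2))
E
```

```text
clock: 24.08
position: [0.542, -0.055, 0.1104]
tcp_rot: [-2.795, 1.563, 0.343]
contact_force: [0.8, -0.1, -1.1]
gripper_width: 0.0237
clock: 24.5
position: [0.5393, -0.1451, 0.1067]
tcp_rot: [-2.093, 1.568, 1.042]
contact_force: [-0.3, -0.4, -1.2]
gripper_width: 0.0237
[0.5392514767268134, -0.14514611673309627, 0.10669648809163189] [-2.093264826519821, 1.568230844867076, 1.0423338062825989]
ROW [1.68, 0.11, -0.42] [-0.2, -0.1, 0.2]
```

View pics/w12c.png

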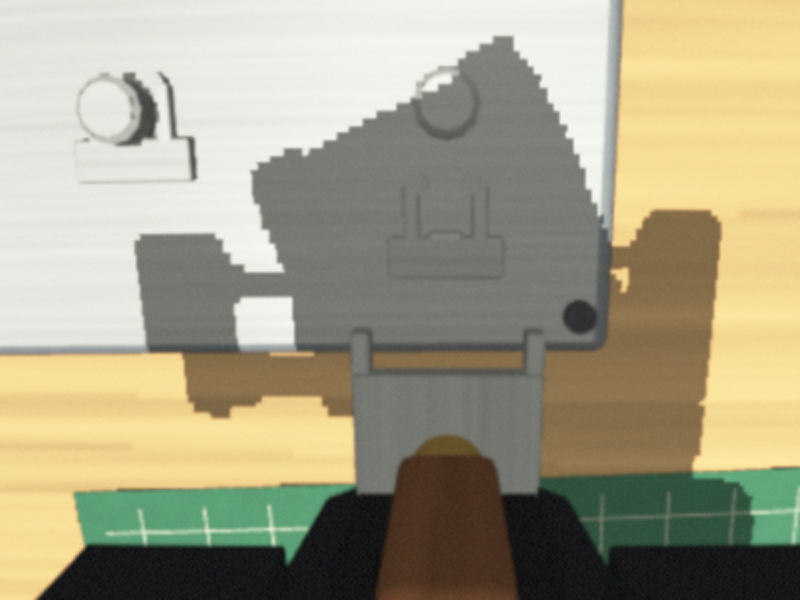

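Clip 2 is fitted at (135,120). Clip 1's bar centre (446), the shaft (447) and the fork's centre (447) line up, so I'll lower and push.

```bash
python3 -m pendant '[1.5,0,-0.3,0,0,0,1, 2.9,0,-0.3,0,0,0,1, 2.9,0,-0.3,0,0,0,1, 2.9,0,-0.3,0,0,0,1, 2.9,0,-0.3,0,0,0,1]'; python3 -c "
from h import *
go(.56,-.1451,.077,90,0)"
```

```text
clock: 24.97
position: [0.5414, -0.1432, 0.0774]
tcp_rot: [-1.133, 1.568, 2.007]
contact_force: [0.2, -0.1, -1.2]
gripper_width: 0.0233
ROW [0.03, 0.19, -1.86] [-0.1, 0.1, 0.1]
```

```bash
python3 -m pendant '[0.04,0.17,-0.3,0,0,0,1, 0.04,0.17,-0.8,0,0,0,1, 0.04,0.17,-1.3,0,0,0,1, 0.04,0.17,-1.85,0,0,0,1, 0.04,0.17,-1.85,0,0,0,1]'; python3 -c "
from h import *
go(.589,-.1451,.077,90,0)"; python3 -m pendant '[0,0,-0.4,0,0,0,1, 0,0,-0.8,0,0,0,1, 0,0,-1.1,0,0,0,1, 0,0,-1.4,0,0,0,1, 0,0,-1.6,0,0,0,1, 0,0,-1.8,0,0,0,1, 0,0,-2.0,0,0,0,1]' 60;  python3 -m pendant '[0,0,-0.2,0,0,0,1, 0,0,-0.4,0,0,0,1]';python3 -m pendant '[0,0,-0.2,0,0,0,1, 0,0,-0.4,0,0,0,1]'
```

```text
clock: 25.38
position: [0.5618, -0.146, 0.0778]
tcp_rot: [-2.328, 1.568, 0.81]
contact_force: [0.6, -0.1, -2.3]
gripper_width: 0.0238
ROW [0.08, -0.1, -2.72] [-0.2, -0.1, 0.1]
clock: 25.97
position: [0.5756, -0.1466, 0.0767]
tcp_rot: [-0.055, 1.561, 3.082]
contact_force: [-9.1, 1.9, 2.7]
gripper_width: 0.0236
clock: 26.13
position: [0.5782, -0.1468, 0.0764]
tcp_rot: [-0.013, 1.559, 3.125]
contact_force: [-10.3, 0.1, 2.7]
gripper_width: 0.0239
clock: 26.3
position: [0.5867, -0.1465, 0.077]
tcp_rot: [-0.511, 1.568, 2.627]
contact_force: [-0.2, 0.1, -2.1]
gripper_width: 0.0235
```

```bash
for i in 1 2; do python3 -m pendant '[0,0,-0.15,0,0,0,1, 0,0,-0.3,0,0,0,1, 0,0,-0.3,0,0,0,1]'; done
```

```text
clock: 26.55
position: [0.5887, -0.1464, 0.0771]
tcp_rot: [-0.227, 1.565, 2.911]
contact_force: [-6.7, 0.7, 0.0]
gripper_width: 0.0238
clock: 26.8
position: [0.5892, -0.1465, 0.0767]
tcp_rot: [-0.06, 1.56, 3.078]
contact_force: [-9.1, 1.4, 3.3]
gripper_width: 0.0234
```

```bash
python3 -m pendant '[0,0,1,0,0,0,1, 0,0,3,0,0,0,1, 0,0,5,0,0,0,1, 0,0,5.5,0,0,0,1, -3,0,5.5,0,0,0,1, -7,0,5.5,0,0,0,1, -7,0,5.5,0,0,0,1]'
python3 - <<'E'
from h import *
c=cam("wrist","pics/w13.png")
print(proj(c,[[.6315,-.1453,.036],[.6315,-.0564,.036]]).round())
for d in find_in("clip1","wrist"): print(d["conf"],d["extent"],back(c,[(d["extent"][0]+d["extent"][2]/2,d["extent"][1]+d["extent"][3])],.033).round(3))
go(.45,.178,.14,95,0)
E
```

```text
clock: 27.38
position: [0.5449, -0.1457, 0.1539]
tcp_rot: [-3.031, 1.557, 0.107]
contact_force: [0.6, -0.7, -0.8]
gripper_width: 0.0237
[[323. 110.]
 [194. 112.]]
0.86 [299.1, 93.0, 50.1, 47.5] [[ 0.611 -0.146  0.033]]
0.61 [2.1, 260.3, 51.3, 92.3] [[0.435 0.116 0.033]]
0.56 [167.8, 96.3, 50.6, 44.0] [[ 0.612 -0.053  0.033]]
ROW [0.93, -32.39, 9.31] [-5.2, -0.3, 0.1]
```

Both clips' backs are at x≈0.611, 20 mm behind the axes, so they are home. Next is returning the fork.

```bash
python3 -m pendant '[0.9,-32.4,9.3,-5.2,-0.3,0,1, 0.9,-32.4,9.3,-5.2,-0.3,0,1, 0.9,-32.4,9.3,-5.2,-0.3,0,1, 0.9,-32.4,9.3,-5.2,-0.3,0,1, 0.9,-32.4,9.3,-5.2,-0.3,0,1, 0.9,-32.4,9.3,-5.2,-0.3,0,1, 0.9,-32.4,9.3,-5.2,-0.3,0,1, 0.9,-32.4,9.3,-5.2,-0.3,0,1, 0.9,-32.4,9.3,-5.2,-0.3,0,1, 0.9,-32.4,9.3,-5.2,-0.3,0,1, 0.9,-32.4,9.3,-5.2,-0.3,0,1, 0.9,-32.4,9.3,-5.2,-0.3,0,1]'; python3 -c "
from h import *
print(bot.observe()['qpos'].round(2))
go(.45,.178,.06,95,0)"
```

```text
clock: 28.48
position: [0.4475, 0.176, 0.1384]
tcp_rot: [0.004, 1.564, -3.053]
contact_force: [0.2, -0.4, -2.7]
gripper_width: 0.0234
[-0.19  0.71 -0.45  2.07  0.62  0.5  -2.59]
ROW [7.84, -0.18, -0.32] [-0.2, 0.4, -0.0]
```

```bash
python3 -m pendant '[4,-0.2,-0.3,0,0.4,0,1, 7.8,-0.2,-0.3,0,0.4,0,1, 7.8,-0.2,-0.3,0,0.4,0,1, 7.8,-0.2,-0.3,0,0.4,0,1]'; python3 -m pendant '[0.5,0,0,0,0,0,1, 0.9,0,0,0,0,0,1, 0.9,0,0,0,0,0,1]';python3 -c "
from h import *
print(bot.observe()['qpos'].round(2))
go(.45,.178,.05,95,0)"
```

```text
clock: 28.82
position: [0.4486, 0.178, 0.0599]
tcp_rot: [0.638, 1.567, -2.418]
contact_force: [-0.1, -0.0, -0.8]
gripper_width: 0.0234
clock: 29.07
position: [0.4504, 0.1807, 0.0533]
tcp_rot: [-2.366, 1.566, 0.862]
contact_force: [0.1, -0.5, -2.2]
gripper_width: 0.0235
[-0.36  0.85 -0.19  2.12  0.67  0.23 -2.63]
ROW [0.32, 0.26, 0.06] [-0.1, -0.2, 0.2]
```

```bash
python3 -m pendant '[0.2,0,0,0,0,0,1, 0.2,0,0,0,0,0,1, 0.2,0,0,0,0,0,1]'; python3 -m pendant '[0.1,0,0,0,0,0,1, 0.1,0,0,0,0,0,1]'
```

```text
clock: 29.32
position: [0.4498, 0.1806, 0.0507]
tcp_rot: [-2.347, 1.567, 0.881]
contact_force: [-0.4, -0.9, -2.3]
gripper_width: 0.0235
clock: 29.48
position: [0.4499, 0.1806, 0.05]
tcp_rot: [-2.503, 1.567, 0.726]
contact_force: [-0.4, 0.5, 6.2]
gripper_width: 0.0237
```

```bash
python3 -m pendant '[0,0,0,0,0,0,0.3, 0,0,0,0,0,0,0.3, 0,0,0,0,0,0,0.3, 0,0,0,0,0,0,0.3, 0,0,0,0,0,0,0.3, 0,0,0,0,0,0,0.3]'; python3 -m pendant '[-4,0,0,0,0,0,0.3, -14,0,0,0,0,0,0.3, -14,0,0,0,0,0,0.3, -14,0,0,0,0,0,0.3, -14,0,0,0,0,0,0.3]'; python3 -c "
from h import *
print(bot.observe()['qpos'].round(2))
go(.545,.119,.18,90,0)"
```

```text
clock: 29.98
position: [0.4495, 0.1805, 0.0491]
tcp_rot: [-2.188, 1.568, 1.041]
contact_force: [-0.1, 0.2, -0.7]
gripper_width: 0.0609
clock: 30.4
position: [0.4514, 0.1813, 0.1929]
tcp_rot: [-2.615, 1.561, 0.613]
contact_force: [0.3, -0.1, 1.0]
gripper_width: 0.0617
[-0.17  0.61 -0.48  2.02  0.48  0.6  -2.46]
ROW [1.33, 7.02, -8.77] [4.9, -0.5, 0.3]
```

```bash
python3 -m pendant '[1.3,6,-8.8,4.9,-0.5,0.3,0.3, 1.3,6,-8.8,4.9,-0.5,0.3,0.3, 1.3,6,-8.8,4.9,-0.5,0.3,0.3, 1.3,6,-8.8,4.9,-0.5,0.3,0.3, 1.3,6,-8.8,4.9,-0.5,0.3,0.3]'
python3 - <<'E'
from h import *
print(bot.observe()["position"].tolist(),bot.observe()["tcp_rot"].tolist())
c=cam("wrist","pics/w14.png")
for q in ("fork","pin"):
  for d in find_in(q,"wrist"): print(q,d["conf"],d["extent"])
print(proj(c,[[.62,.119,.098],[.62,.1605,.07]]).round(0))
cv2.imwrite("pics/w14c.png",cv2.resize(c["img"][20:320,120:520],None,fx=2,fy=2,interpolation=2))
E
```

```text
clock: 30.82
position: [0.5422, 0.1266, 0.1744]
tcp_rot: [0.453, 1.56, -2.69]
contact_force: [0.1, 0.3, 0.6]
gripper_width: 0.0615
[0.5421617536618194, 0.12661595269240242, 0.17438552768274107] [0.453465819192169, 1.560336887120823, -2.689708910124156]
fork 0.89 [234.9, 272.8, 59.1, 83.5]
pin 0.89 [316.2, 99.0, 36.4, 41.8]
[[336. 119.]
 [271. 119.]]
```

View pics/w14c.png

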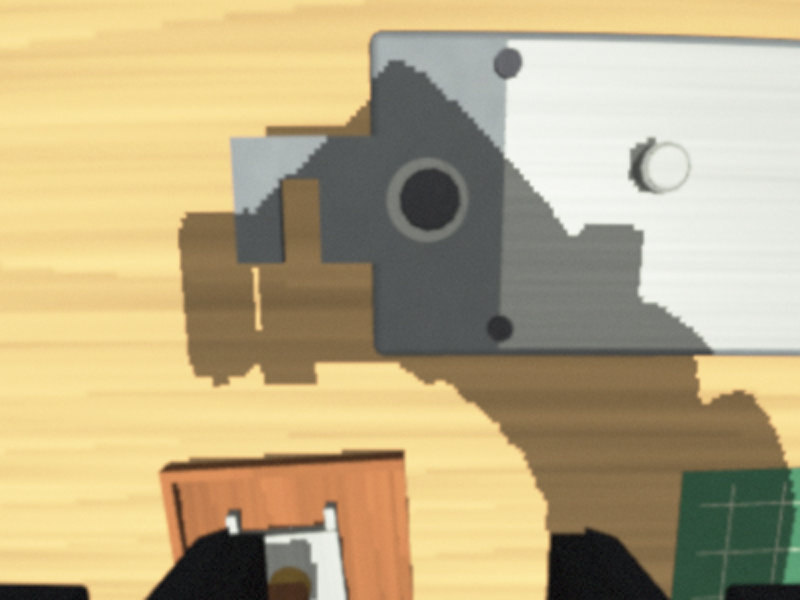

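The knob top is at crop (430,199) and the collar centre at (427,200). The notch spans u 281–320, with its closed end at v=180 and its mouth at v=262.

Run:
```python
from h import *
f=grab_frame("wrist");c=wristcam([0.54216,0.126616,0.174386],[0.453466,1.560337,-2.68971],f)
S=lambda l:np.array(l)/2+(120,20)
print("knob",back(c,S([(430,199)]),.098).round(4),"collar",back(c,S([(427.5,200)]),.074).round(4))
print("notch end/mouth",back(c,S([(300.5,180),(300.5,262),(281,200),(320,200)]),.07).round(4))
k=(back(c,S([(430,199)]),.098)[0]+back(c,S([(427.5,200)]),.074)[0])/2
go(k[0],k[1],.125,90,0); print(k)
```

```text
knob [[0.6196 0.1198 0.098 ]] collar [[0.6195 0.1198 0.074 ]]
notch end/mouth [[0.6259 0.1605 0.07  ]
 [0.5999 0.1615 0.07  ]
 [0.6197 0.167  0.07  ]
 [0.6196 0.1544 0.07  ]]
ROW [5.02, 0.96, -7.92] [0.2, 0.5, -0.2]
[0.61956867 0.11979621 0.086     ]
```

```bash
python3 -m pendant '[0,0.95,-7.9,0.2,0.5,0,0.4, 0,0.95,-7.9,0.2,0.5,0,0.4, 5,0.95,-7.9,0.2,0.5,0,0.4, 5,0.95,-7.9,0.2,0.5,0,0.4, 5,0.95,-7.9,0.2,0.5,0,0.4, 5,0.95,-7.9,0.2,0.5,0,0.4]'; python3 -c "
from h import *
go(.6195,.1198,.078,90,0)"
```

```text
clock: 31.52
position: [0.6192, 0.1197, 0.1257]
tcp_rot: [1.358, 1.567, -1.783]
contact_force: [-0.3, 0.1, 1.1]
gripper_width: 0.0527
ROW [4.77, -0.03, -0.04] [0.0, 0.0, -0.2]
```

```bash
python3 -m pendant '[2.5,0,0,0,0,0,0.4, 4.7,0,0,0,0,0,0.4, 4.75,0,0,0,0,0,0.4, 4.75,0,0,0,0,0,0.4]'; python3 -m pendant '[0,0,0,0,0,0,1, 0,0,0,0,0,0,1, 0,0,0,0,0,0,1, 0,0,0,0,0,0,1, 0,0,0,0,0,0,1, 0,0,0,0,0,0,1, 0,0,0,0,0,0,1, 0,0,0,0,0,0,1, 0,0,0,0,0,0,1, 0,0,0,0,0,0,1]' 30; python3 -c "
from h import *
print(bot.observe()['qpos'].round(2))"
```

```text
clock: 31.85
position: [0.6203, 0.119, 0.0791]
tcp_rot: [1.849, 1.567, -1.293]
contact_force: [0.9, -0.7, -0.7]
gripper_width: 0.0524
clock: 32.68
position: [0.6213, 0.1188, 0.0786]
tcp_rot: [2.263, 1.567, -0.881]
contact_force: [-1.2, 0.5, 5.5]
gripper_width: 0.0168
[-0.05  0.93 -0.4   1.65  0.54  0.67 -2.3 ]
```

```bash
python3 -m pendant '[-1,0,0,0,0,0,1, -2,0,0,0,0,0,1, -3,0,0,0,0,0,1, -4.2,0,0,0,0,0,1, -5.2,0,0,0,0,0,1, -5.2,0,0,0,0,0,1, -5.2,0,0,0,0,0,1]'
python3 - <<'E'
from h import *
print(bot.observe()["position"].tolist(),bot.observe()["tcp_rot"].tolist())
go(.6195,.161,.128,90,0)
c=cam("wrist","pics/w15.png")
for d in find_in("pin","wrist"): print(d["conf"],d["extent"])
s=cam("side","pics/s15.png")
for d in find_in("pin","side"): print(d["conf"],d["extent"])
print(proj(s,[[.62,.119,.122],[.62,.119,.085]]))
E
```

```text
clock: 33.27
position: [0.6212, 0.1182, 0.131]
tcp_rot: [2.223, 1.566, -0.921]
contact_force: [0.6, 0.3, 0.2]
gripper_width: 0.0171
[0.6212210400618178, 0.11815374218518748, 0.131042504048986] [2.2227906002074063, 1.566049016341999, -0.9213525972979026]
ROW [0.29, -4.29, 0.18] [-0.1, -0.2, -0.2]
0.6 [301.3, 264.9, 47.6, 84.9]
0.25 [213.2, 145.4, 426.6, 170.1]
[[294.17581494 266.45656169]
 [294.64522703 280.44089709]]
```

```bash
python3 -m pendant '[0,-2.1,0.1,0,-0.2,0,1, 0,-4.2,0.1,0,-0.2,0,1, 0,-4.2,0.1,0,-0.2,0,1, 0,-4.2,0.1,0,-0.2,0,1, 0,-4.2,0.1,0,-0.2,0,1]'
python3 - <<'E'
from h import *
print(bot.observe()["position"].tolist(),bot.observe()["tcp_rot"].tolist())
go(.6208,.1606,.0795,90,0)
c=cam("wrist","pics/w16.png"); s=cam("side","pics/s16.png")
print(proj(c,[[.619,.161,.12],[.619,.161,.07]]),proj(s,[[.619,.161,.12],[.619,.161,.07]]))
a=cv2.resize(c["img"][160:320,220:420],(400,320),interpolation=2);u,v=proj(s,[[.619,.161,.1]])[0].astype(int)
b=cv2.resize(s["img"][v-40:v+40,u-50:u+50],(400,320),interpolation=2);cv2.imwrite("pics/w16c.png",np.hstack([a,b]))
E
```

```text
clock: 33.88
position: [0.6197, 0.1595, 0.1294]
tcp_rot: [1.053, 1.565, -2.091]
contact_force: [0.1, -0.5, -0.9]
gripper_width: 0.0171
[0.6196772868579841, 0.15952171450955213, 0.12939511865998304] [1.0528109678922302, 1.5649332114119154, -2.0910049959567694]
ROW [4.99, -0.13, -0.13] [-0.1, 0.2, -0.3]
[[320.7529854  296.17031615]
 [320.81842484 258.45659326]] [[289.02378478 284.69662514]
 [289.86685254 303.2779181 ]]
```

No pictures are left, so I'll lower in small steps and watch the force.

```bash
python3 -m pendant '[0,-0.1,-0.1,0,0.2,0,1, 0.5,-0.1,-0.1,0,0.2,0,1, 1,-0.1,-0.1,0,0.2,0,1, 1.5,-0.1,-0.1,0,0.2,0,1, 1.5,-0.1,-0.1,0,0.2,0,1, 1.5,-0.1,-0.1,0,0.2,0,1]'; python3 -c "
from h import *
go(.6208,.1606,.0795,90,0)"
```

```text
clock: 34.48
position: [0.6205, 0.1613, 0.1143]
tcp_rot: [1.688, 1.567, -1.456]
contact_force: [-0.0, -0.2, -0.8]
gripper_width: 0.0169
ROW [3.48, 0.05, -0.02] [-0.1, -0.0, -0.2]
```

```bash
python3 -m pendant '[0.3,0.05,0,0,0,0,1, 0.6,0.05,0,0,0,0,1, 0.9,0.05,0,0,0,0,1, 0.9,0.05,0,0,0,0,1]'; python3 -m pendant '[0.3,0,0,0,0,0,1, 0.6,0,0,0,0,0,1, 0.9,0,0,0,0,0,1, 0.9,0,0,0,0,0,1]'
```

```text
clock: 34.82
position: [0.6205, 0.1607, 0.1052]
tcp_rot: [1.715, 1.567, -1.429]
contact_force: [0.5, 0.1, -0.7]
gripper_width: 0.0168
clock: 35.15
position: [0.6205, 0.1607, 0.0962]
tcp_rot: [1.701, 1.567, -1.442]
contact_force: [-0.3, -0.1, -1.6]
gripper_width: 0.0166
```

No resistance: the shank is in the notch. Going on down.

```bash
python3 -m pendant '[0.4,0,0,0,0,0,1, 0.8,0,0,0,0,0,1, 1.2,0,0,0,0,0,1, 1.55,0,0,0,0,0,1, 1.55,0,0,0,0,0,1]'; python3 -m pendant '[0.1,0,0,0,0,0,1, 0.15,0,0,0,0,0,1, 0.15,0,0,0,0,0,1]'
```

```text
clock: 35.57
position: [0.6204, 0.1606, 0.0805]
tcp_rot: [1.589, 1.567, -1.555]
contact_force: [-0.8, -0.4, -0.7]
gripper_width: 0.017
clock: 35.82
position: [0.621, 0.1609, 0.08]
tcp_rot: [2.028, 1.567, -1.115]
contact_force: [-0.5, 0.6, 0.4]
gripper_width: 0.0168
```

```bash
python3 -m pendant '[0.1,0,0,0,0,0,1, 0.15,0,0,0,0,0,1, 0.15,0,0,0,0,0,1]'; python3 -m pendant '[0,0,0,0,0,0,0.4, 0,0,0,0,0,0,0.4, 0,0,0,0,0,0,0.4, 0,0,0,0,0,0,0.4, 0,0,0,0,0,0,0.4, 0,0,0,0,0,0,0.4, 0,0,0,0,0,0,0.4]'; python3 -m pendant '[-3,0,0,0,0,0,0.4, -6,0,0,0,0,0,0.4, -10,0,5,0,0,0,0.4, -10,0,7.8,0,0,0,0.4, -10,0,7.8,0,0,0,0.4, -10,0,7.8,0,0,0,0.4]'
python3 - <<'E'
from h import *
print(bot.observe()["position"].tolist())
c=cam("wrist","pics/w17.png")
for z,P in ((.098,[.6195,.161,.098]),): print("expect",proj(c,[P]))
for q in ("pin","fork","tray"):
  for d in silhouettes(q,"wrist"):
    e=d["extent"];v,u=np.nonzero(d["region"]);print(q,round(d["conf"],2),np.round(e),back(c,[(e[0]+e[2]/2,e[1]+e[3]/2)],.085 if q=="pin" else .012).round(4))
g=cv2.cvtColor(c["img"],cv2.COLOR_BGR2GRAY);u,v=proj(c,[[.6195,.161,.098]])[0].astype(int)
w=g[v-40:v+40,u-40:u+40];n,l,st,ce=cv2.connectedComponentsWithStats((w<45).astype(np.uint8))
for i in range(1,n):
  if st[i,4]>80: print(st[i],ce[i]+[u-40,v-40],back(c,[ce[i]+[u-40,v-40]],.098))
E
```

```text
clock: 36.07
position: [0.6211, 0.1609, 0.0786]
tcp_rot: [2.069, 1.567, -1.075]
contact_force: [-0.4, -0.4, -0.0]
gripper_width: 0.0171
clock: 36.65
position: [0.621, 0.1609, 0.0785]
tcp_rot: [1.992, 1.567, -1.152]
contact_force: [-1.2, -0.4, -0.0]
gripper_width: 0.0528
clock: 37.15
position: [0.5404, 0.1616, 0.1796]
tcp_rot: [1.804, 1.567, -1.337]
contact_force: [0.2, 0.1, -0.1]
gripper_width: 0.0527
[0.5404369406880862, 0.16164961527012314, 0.17957010601617993]
expect [[324.62952173 118.26439531]]
pin 0.75 [306. 100.  39.  41.] [[0.6186 0.1602 0.085 ]]
pin 0.53 [490. 248. 150. 103.] [[ 0.4947 -0.0183  0.085 ]]
fork 0.8 [275. 271.  56.  88.] [[0.4431 0.1805 0.012 ]]
fork 0.2 [293.  35. 347. 164.] [[0.6234 0.0438 0.012 ]]
tray 0.69 [240. 244. 123. 114.] [[0.4579 0.1817 0.012 ]]
```

```bash
python3 -m pendant '[-8,10,6,0,0,0,0.2, -8,10,6,0,0,0,0.2, -8,10,6,0,0,0,0.2, -8,10,6,0,0,0,0.2, -8,10,6,0,0,0,0.2]'
python3 - <<'E'
from h import *
P,R=tool();print(P)
for n in ("wrist","side","scene"):
  c=cam(n,f"pics/f_{n}.png")
  f=lambda e,z:back(c,[(e[0]+e[2]/2,e[1]+e[3]/2)],z)[0,:2].round(3)
  for q,z in (("pin",.083),("fork",.04),("tray",.006),("clip1",.033),("jar",.037),("stake",.04),("graver",.01)):
    for d in find_in(q,n):
      if d["conf"]>.45: print(n,q,round(d["conf"],2),np.round(d["extent"]),f(d["extent"],z))
  if n!="scene":
    d=silhouettes("pin",n)
    g=cv2.cvtColor(c["img"],cv2.COLOR_BGR2GRAY)
    for k in d[:1]:
      m=k["region"];t=np.percentile(g[m],[10,50,90]);print("pin gray",t)
      b=m&(g<(t[0]+t[2])/2);v,u=np.nonzero(b);print(" knob dark",len(u),u.mean(),v.mean(),"all",np.argwhere(m).mean(0)[::-1], "exp top/mid/collar",proj(c,[[.619,.161,.098],[.619,.161,.086],[.619,.161,.072]]).round(1).tolist())
E
```

```text
clock: 37.77
position: [0.4831, 0.058, 0.2599]
tcp_rot: [2.132, 1.564, -1.018]
contact_force: [0.7, -0.1, -0.2]
gripper_width: 0.0703
[0.48307821 0.05797069 0.25985466]
wrist pin 0.69 [178.  35.  37.  37.] [0.617 0.159]
wrist fork 0.66 [177. 196.  62.  73.] [0.454 0.177]
wrist tray 0.76 [158. 173. 110. 112.] [0.449 0.182]
wrist tray 0.51 [177.  35.  38.  36.] [0.632 0.183]
wrist clip1 0.79 [514.  36.  39.  37.] [ 0.627 -0.144]
wrist clip1 0.64 [421.  34.  37.  33.] [ 0.627 -0.053]
wrist jar 0.95 [ 0. 65. 62. 46.] [0.601 0.342]
wrist jar 0.57 [156. 176. 116. 109.] [0.455 0.171]
pin gray [ 35.  95. 221.]
 knob dark 610 192.20491803278688 49.03770491803279 all [195.90782422  51.69667738] exp top/mid/collar [[187.4, 47.1], [192.6, 50.1], [198.1, 53.4]]
side pin 0.73 [284. 287.  10.  22.] [0.62 0.16]
side pin 0.58 [309. 228.   8.  17.] [ 0.613 -0.004]
side pin 0.48 [201. 242.  63.  20.] [0.755 0.071]
side fork 0.95 [360. 316.  39.  47.] [0.452 0.184]
side tray 0.91 [342. 321.  72.  58.] [0.452 0.183]
side clip1 0.6 [316. 204.  10.  12.] [ 0.623 -0.144]
side jar 0.81 [257. 386.  30.  46.] [0.601 0.352]
side stake 0.74 [343. 136.  17.  39.] [ 0.589 -0.358]
side graver 0.88 [201. 246.  58.  16.] [0.79  0.009]
pin gray [ 22.   52.  118.8]
 knob dark 142 289.1267605633803 297.7112676056338 all [289.27830189 299.58490566] exp top/mid/collar [[289.4, 293.0], [289.6, 297.5], [289.8, 302.6]]
scene pin 0.54 [379. 205.  10.  17.] [0.619 0.151]
scene fork 0.63 [379. 290.  61.  56.] [ 0.797 -0.004]
scene tray 0.8 [294. 176.  68.  48.] [0.45  0.173]
scene clip1 0.68 [314. 286.  15.  13.] [ 0.633 -0.058]
scene clip1 0.61 [275. 308.  22.  21.] [ 0.624 -0.147]
scene jar 0.96 [418. 160.  21.  38.] [0.602 0.35 ]
scene stake 0.57 [160. 372.  33.  44.] [ 0.598 -0.373]
scene graver 0.91 [385. 295.  53.  47.] [0.789 0.02 ]
```

```bash
python3 -c "
from rig import ticket
print(ticket.finish_job())"
```

```text
the job is handed in; nothing more can be done
None
```

The job is handed in at about 38 s of robot time. Only two clips were on the bench; I saw no third in any view.

**What I did:** I laid both clips beside shafts 1 and 2 and pushed each sideways into its groove with the fork. On shaft 2 the push force reached at least 14.7 N and on shaft 1 about 10 N. After each snap the push stopped dead at the same depth. I then stood the fork in the tray, drew the lock pin and lowered it into the notch from above. It met no resistance on the way down.

**Last checks:**

| Item | Result |
|---|---|
| Clips | In the wrist view both sit where fitted clips should, centred about x 0.627, y −0.144 and −0.053; the side and scene views agree to within about 6 mm |
| Pin | About (0.619, 0.160), at the notch point to within about 2 mm; knob and collar line up with an upright pin to within about 2 pixels in the wrist and side views |
| Fork | Wrist and side detections put it within about 10 mm of the tray's middle |
| Jar, stake, graver | Close to where they were at the start, within detection noise |

**Failed or disagreed:**
- **Out of reach:** the first grasp of one clip failed because the pose was too close to the base. I repeated it with the tool tilted 15°.
- **Fork grasp:** the first try lifted before the fingers had closed. I repeated it.
- **Scene camera:** its final fork detection landed on the graver, and its pin reading was about 1 cm off in y. The wrist and side cameras disagreed with it on both.
- **Pin parking:** the 16-picture limit was used up, so I checked the lowering and parking only by numbers.

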